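# Unclip a power pack from its sprung charging rail

## Robot

A 6-joint arm with a two-finger parallel gripper is mounted at the origin on the work surface. World frame = base frame: x ahead of the robot, y to its left, z up, the work surface at z = 0. Lengths are in mm, angles in rad, forces in N, time in s.
With the tool pointing down it reaches from about 350 to 975 mm from the base axis. Payload 7.1 kg.
Tool frame: the origin (TCP) lies at the centre of the arm's flange, where the gripper is bolted on; the fingertips stand 182 mm ahead of it and the grasp point (between the pads) lies 163 mm ahead of it; x points along the fingers, y is the direction in which the jaws open and shut, and the axes are right-handed (so a half turn about x gives the same grasp; the last joint's range is limited). The gripper opens to 88 mm and grips with 3 to 60 N. Pads are 20 mm wide; open, the fingers measure 115 mm over their backs; the gripper's body (75 mm by 178 mm) begins 61 mm behind the grasp point.
Start: joints at [1.152, 0.423, 1.63, -0, 1.089, -0.019], TCP at [243.239, 575.709, 404.675] pointing down, gripper open.
Joint ranges: [-3, 3], [-0.9, 2.11], [0.09, 2.58], [-1.31, 4.45], [0.11, 2.69], [-2.54, 2.54]. Speed limits (rad/s): [2.39, 2.39, 3.01, 3.14, 3.14, 3.14].

## Interface

Orientations are given as a rotation vector (axis times angle).
In Python, from workcell import readout, viewer, workorder, models gives the robot as it stands. The module is installed in compiled form; this text tells all that it offers.
- The arm moves only by the tool apply_moves, never from a script. Its argument "commands" is a list that holds one entry, the list of rows, each a list of 4 numbers: the shift along the world's x, y, z in m, then the turn about the world's z in rad. A call has 1 to 8 rows; each row is the pose to reach, as a shift and turn from the pose commanded when the call began; what a row does not reach only later rows make up. A row lasts 1/8 s, in which the tool goes at most 62.5 mm and 10.7 degrees, less where a joint would pass 70% of its speed; a pose out of reach is approached as far as the arm can. A call with a gripper value outside its range is refused whole. "gripper" is the finger opening in m, from 0 to 0.0878, set as the call begins (left out, the last holds). The fingers move at their own pace and stop on an object; the grip force is fixed at half the most. Time passes only in rows, so rows that repeat a pose let the fingers close. It gives the time, the measured TCP pose, the force and the opening at its end, in the units of the state.
- readout.get_obs(): the state, without advancing time (a new reading comes with each control period).
- viewer.get_image(name): name is "scene" or "top" or "wrist"; returns a dict with "color" (420x560x3 uint8, red, green, blue), "vertical_fov" (degrees; the focal length in pixels is half the picture's height over the tangent of half this angle, whatever the lens; pixels are square), "cx", "cy" (the principal point, pixels), "rvec" (rotation vector, rad) and "tvec" (3), from world to camera coordinates, as OpenCV has them. Camera axes: x right, y down, z forward; pixel columns grow to the right and rows downward; lengths in mm; the calibration is good to about 2 mm. A picture is of the moment at which its call begins. There is no depth.
- workorder.close_job(): hands the job in, once; it reports no verdict.
Trained networks look in the newest picture that a camera, given by its name, has taken for a name from the list of things; names that differ only in an ending like _2 or _b are one class to them, and where a whole thing is asked for, a point or a joint stands for the part that bears it (a point fixed in the world has none). Each returns a list of dicts, best first, with "conf" (0 to 1); they miss things now and then, are a little off and sometimes report something else, mostly with a low value. They report only what shows in the picture. A call takes as long as a camera call. They do not tell look-alikes from the thing itself.
- models.search_frame(camera, label): "position" ([x, y, z] in mm, in world coordinates, good to about 4 mm: the middle of the surface that is visible of it).
- models.place_of(camera, label): "position" ([x, y, z] in mm, in world coordinates, good to about 4 mm: a listed point, or the origin of a listed thing).
The state is a dict: "t": time; "qpos": joint angles; "qvel": joint speeds; "joint_torque": joint torques, N m; "ee_pos": TCP position; "orientation": TCP orientation; "ft_force": force on the tool from outside, world axes, zero at the start; "moment": the same for the moment, N m; "width": finger opening in mm.
Only numpy, scipy, OpenCV 4.12 (cv2) and the standard library are available. Lean on these libraries where they do the work, as an engineer would, in place of code of your own. Each camera call takes 0.05 s, during which the arm holds its last target.

## Task

The grey power pack with the blue front lip and the orange handle is clipped on the charging rail on the desk. Push its front lip up from below with the fingers until the two sprung side catches snap past, stop there (tipping it beyond about 20 degrees while its rear tongue is in the keeper would bend the tongue), and take the fingers off, so that the pack stands propped nose up on the catches; then take it by the orange handle, draw it off the rail, and set it down (do not drop it) upright and flat inside the white tray. Leave the bottle, the stamp and the paper roll as they are, and let go at the end.

Things in the scene. Friction and masses are not known exactly. Their poses are not given: they have to be found in the camera images.
- dock: Charging rail, fixed to the desk: black foot (x -48 to +72 mm, 10 mm high), aluminium rail 190 mm long along y, flat top 60 mm above the desk (8 mm thick flange, x -30 to +42 mm; its web starts at x -10 mm). Open air under the pack's lip, in front of x = -44 mm. Origin on the desk under the rail; z up; -x is its front, facing away from the robot within 0.45 rad. The seated pack cannot be slid or lifted straight off.
- keeper (a point): Middle of the underside of the yellow keeper bar at the rear (dock x +47 to +68 mm, 70 mm wide, 69.5 to 78.5 mm above the desk); it reaches over the pack's tongue. A wall at dock x +61 mm stops the tongue behind it.
- roller_l (a point): Middle of the left (+y) steel roller catch: 34 mm long along x, 10 mm thick, at dock x -20, y +53 mm, 79 mm above the desk; its twin is at y -53 mm. Both are sprung towards the middle (about 10 N each) and give up to 10 mm outwards, into black housings at y +-71 to 87 mm, 92 mm high. The point stays with the dock.
- post_l (a point): Top of the small left post (dock x -44 to -37 mm, y +45 to +56 mm, 76 mm high; twin at -y) that keeps the pack's side ridge from sliding forward while the pack is seated.
- pack: Grey power pack, 0.3 to 0.5 kg, 141 mm long (x -83 to +58), body x -40 to +36 mm, 84 mm wide, 35 mm high. Origin on its underside; +x to its rear tongue, -x to its front lip, z up. Seated, its axes and origin x, y are the dock's and its underside is 60 mm above the desk. It tips about its rear lower edge (x +42 mm). Propped on the catches it is about 9 to 14 degrees nose up.
- lip (a point): Middle of the lower front edge of the pack's blue lip (pack x -83, y 0, z 0). Lip: x -83 to -40 mm, 84 mm wide, 10 mm thick, front rounded (radius 5 mm), in free air: fingers tilted about 45 degrees get under it from the front. Raising it takes about 12 to 18 N at its peak; the force falls off as the ridges pass the rollers, lip 10 to 18 mm up; some 8 mm beyond that (20 to 28 mm in all) it stays propped when let go, before that it drops back.
- ridge_l (a point): Middle of the blue ridge on the pack's left side (x -35 to -5 mm, out to y +50 mm, 12 mm up, rounded, 10 mm thick; twin on the right). It sits beneath the roller when seated, on top of it when propped.
- handle (a point): Middle of the orange handle on the pack: a solid bar 14 mm thick (pack x +1 to +15 mm), 56 mm wide along pack y, from 35 to 69 mm above the underside; the point is at pack x +8, z +52 mm. Grasp it across its 14 mm. To get the propped pack off, draw it along its own -x by 25 mm or more while nose up, then lift.
- tongue (a point): Rear end of the pack's steel tongue, mid-thickness (pack x +58 mm, z +3.5 mm). Tongue: x +36 to +58 mm, 50 mm wide, 7 mm thick; it sits under the keeper with 2.5 mm to spare above.
- pack_mid (a point): Middle of the pack's length and width on its underside (pack x -12.5 mm). Axes as the pack's.
- tray: White open tray fixed to the desk, outside 205 mm (x) by 155 mm (y) by 30 mm high, walls and floor 5 mm thick, inside 195 x 145 mm. Origin: centre of its underside, on the desk. The pack lies in it lengthwise along the tray's x, either way round.
- cleaner: White bottle with a blue cap, 56 mm diameter, 115 mm high, standing on the desk; origin at the centre of its foot. Leave alone.
- stamp: Brown wooden hand stamp, 52 mm diameter foot, 90 mm high, standing; origin at the centre of its foot. Leave alone.
- label_roll: White roll of label paper lying flat, 90 mm diameter, 55 mm high; origin at the centre of its foot. Leave alone.
There are look-alikes about, which are no part of the job. Leave any red or turquoise look-alike of the dock alone.

How it is judged:
By the outcome, as a careful person would: the job done as asked, in the order asked, and still so for the second after the job is handed in, with the robot touching nothing.
It also fails if it takes over 64 s, if anything falls off the work surface, if the arm or the gripper's body presses on something with over 40 N, if the wrist force passes 120 N, or if a joint passes its speed limit or range.

## Working session

There is one attempt and no reset: what is moved stays moved. The work goes in short steps, Python scripts to look and compute and a tool call to move; the robot and the scene stay as the last step left them, time stands still between calls to the robot, and variables do not carry over. Pictures are saved under pics/ and viewed, and the job is handed in when it is done.

Besides the shell and the picture viewer there is one more tool, called after "Request:" as name([rows], argument=value, ...), one row to a line, values as JSON. apply_moves: Moves the arm, as the interface text tells. Its arguments: {"type":"object","properties":{"commands":{"type":"array","items":{"type":"array","items":{"type":"array","items":{"type":"number"}}}},"gripper":{"type":"number"}},"required":["commands"]}

```bash
ls -la; mkdir -p pics
cat > h.py <<'E'
import numpy as np, cv2
from workcell import readout, viewer, workorder, models
def snap(name,fn,crop=None,scale=1):
    d=viewer.get_image(name); im=d["color"][:,:,::-1].copy()
    np.savez('pics/'+fn+'.npz',**d)
    if crop: x0,y0,x1,y1=crop; im=im[y0:y1,x0:x1]
    if scale!=1: im=cv2.resize(im,None,fx=scale,fy=scale,interpolation=cv2.INTER_CUBIC)
    cv2.imwrite('pics/'+fn+'.png',im); return d
def K(d):
    f=210/np.tan(np.radians(d["vertical_fov"])/2); return np.array([[f,0,d["cx"]],[0,f,d["cy"]],[0,0,1.]])
def proj(d,P):
    return cv2.projectPoints(np.atleast_2d(np.array(P,float)),np.array(d["rvec"],float),np.array(d["tvec"],float),K(d),None)[0].reshape(-1,2)
def ray(d,uv,z):
    R=cv2.Rodrigues(np.array(d["rvec"],float))[0]; t=np.array(d["tvec"],float).ravel()
    c=-R.T@t; v=R.T@np.linalg.inv(K(d))@np.array([uv[0],uv[1],1.]); return c+v*(z-c[2])/v[2]
E
python3 - <<'E'
from h import *
for n in("scene","top","wrist"):
    d=snap(n,n+'0'); print(n,[ (k,d[k]) for k in d if k!='color'])
    for l in("dock","pack","lip","handle","keeper","tongue","roller_l","tray","cleaner","stamp","label_roll","pack_mid"):
        print(l,[(np.round(r["position"]).tolist(),round(r["conf"],2)) for r in models.place_of(n,l)])
print(readout.get_obs())
E
```

```text
total 12
drwxr-xr-x  3 agent agent 4096 Dec  6 07:51 .
drwxr-xr-x 23 root  root  4096 Dec  6 07:51 ..
drwxr-xr-x  2 agent agent 4096 Dec  6 07:51 pics
scene [('vertical_fov', 43.64789703536577), ('cx', 283.025310672739), ('cy', 207.58358814558864), ('rvec', array([ 2.32290209,  0.6243005 , -0.2439323 ])), ('tvec', array([-501.65025267, -129.63127545, 1709.88307324]))]
dock [([801.0, -67.0, 1.0], 0.85), ([340.0, -214.0, -1.0], 0.69), ([424.0, -26.0, -4.0], 0.68), ([554.0, -167.0, -1.0], 0.6)]
pack [([556.0, -169.0, 60.0], 0.61), ([504.0, -437.0, 2.0], 0.29)]
lip [([632.0, -180.0, 57.0], 0.76)]
handle [([548.0, -168.0, 111.0], 0.6)]
keeper [([749.0, -52.0, 68.0], 0.97), ([282.0, -200.0, 69.0], 0.7), ([500.0, -157.0, 71.0], 0.65)]
tongue [([425.0, -26.0, -0.0], 0.54), ([567.0, -223.0, 81.0], 0.36)]
roller_l [([810.0, -128.0, 80.0], 0.86), ([346.0, -269.0, 79.0], 0.8), ([566.0, -222.0, 77.0], 0.77)]
tray [([592.0, 167.0, 2.0], 0.7)]
cleaner [([425.0, -24.0, -2.0], 0.63)]
stamp [([567.0, 406.0, 4.0], 0.72), ([631.0, -180.0, 57.0], 0.44)]
label_roll [([508.0, -435.0, 2.0], 0.63)]
pack_mid 
[... 1202 characters left out ...]
amp []
label_roll []
pack_mid []
{'t': 1.95, 'qpos': array([ 1.15198398e+00,  4.23092156e-01,  1.62991351e+00, -1.65351609e-05,
        1.08864003e+00, -1.90486970e-02]), 'qvel': array([ 8.60850867e-04,  6.40596632e-05,  7.35585663e-04, -4.64852817e-04,
       -5.79579821e-04,  3.65933914e-04]), 'joint_torque': array([-1.08335498e-03, -5.44559884e+01, -2.74044818e+01,  6.44520158e-02,
        1.67679362e-02, -2.77289053e-05]), 'ee_pos': array([243.2457198 , 575.6939236 , 404.67464364]), 'orientation': array([ 0.31354555,  1.54795062, -0.31363235]), 'ft_force': array([-0.09360755,  0.05287958,  0.99750858]), 'moment': array([ 0.02230755, -0.04037488, -0.00184215]), 'width': 87.98236576375608}
```

View pics/scene0.png

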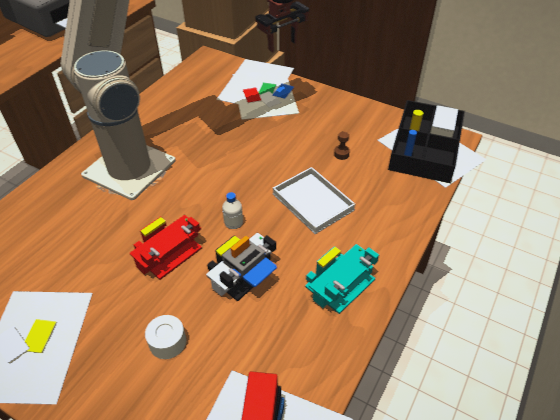

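View pics/top0.png

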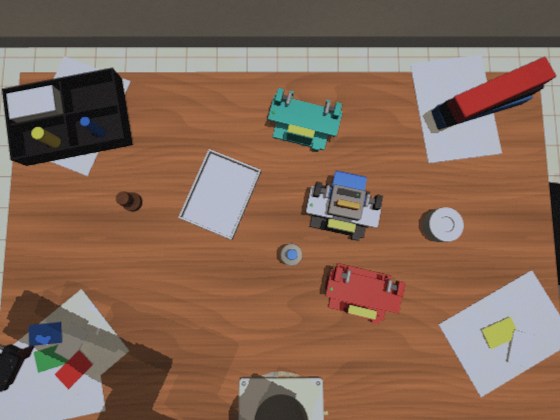

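Run:
```python
from scipy.spatial.transform import Rotation as R
print(R.from_rotvec([ 0.31354555,  1.54795062, -0.31363235]).as_matrix().round(3))
```

```text
[[-0.     0.389  0.921]
 [-0.     0.921 -0.389]
 [-1.    -0.     0.   ]]
```

Request:
apply_moves([
  [[0.025,-0.053,0,0.03],[0.05,-0.106,0,0.06],[0.075,-0.159,0,0.09],[0.1,-0.212,0,0.12],[0.125,-0.265,0,0.15],[0.15,-0.318,0,0.18],[0.175,-0.371,0,0.2],[0.2,-0.424,0,0.2]],
])

```text
t: 2.95
ee_pos: [443.8, 150.0, 405.1]
orientation: [0.157, 1.564, -0.156]
ft_force: [0.9, 0.4, 0.3]
width: 88.0
```

Request:
apply_moves([
  [[0.027,-0.055,0,0],[0.054,-0.11,0,0],[0.081,-0.165,0,0],[0.108,-0.22,0,0],[0.135,-0.275,0,0],[0.157,-0.327,0,0],[0.157,-0.327,0,0]],
])

```text
t: 3.82
ee_pos: [601.1, -178.6, 404.4]
orientation: [0.159, 1.564, -0.16]
ft_force: [-0.3, 0.5, 0.0]
width: 87.5
```

Run:
```python
from h import *
for n in("wrist","top"):
    d=snap(n,n+'1')
    for l in("dock","pack","lip","handle","keeper","roller_l","ridge_l"):
        print(l,[(np.round(r["position"]).tolist(),round(r["conf"],2)) for r in models.place_of(n,l)])
o=readout.get_obs();print(o['t'],o['ee_pos'],o['orientation'],o['ft_force'],o['qpos'])
```

```text
dock []
pack [([556.0, -167.0, 65.0], 0.92), ([635.0, -180.0, 58.0], 0.71)]
lip [([636.0, -179.0, 60.0], 0.72)]
handle [([546.0, -168.0, 113.0], 0.78)]
keeper []
roller_l [([808.0, -121.0, 75.0], 0.97), ([564.0, -222.0, 80.0], 0.72)]
ridge_l [([559.0, -215.0, 70.0], 0.86)]
dock [([803.0, -69.0, 1.0], 0.73), ([553.0, -167.0, -1.0], 0.61), ([501.0, -157.0, 65.0], 0.58)]
pack [([556.0, -166.0, 59.0], 0.86)]
lip []
handle [([546.0, -167.0, 113.0], 0.95)]
keeper [([747.0, -54.0, 68.0], 0.97), ([499.0, -157.0, 71.0], 0.96)]
roller_l [([812.0, -120.0, 81.0], 0.83)]
ridge_l []
4.625 [ 600.23601727 -175.22146971  404.7039076 ] [ 0.15682881  1.56503792 -0.15683951] [ 0.29951704 -0.44102721  0.37937325] [-3.03062010e-01  4.23498227e-01  1.62919455e+00  6.66919529e-06
  1.08883749e+00 -1.67411234e+00]
```

View pics/wrist1.png

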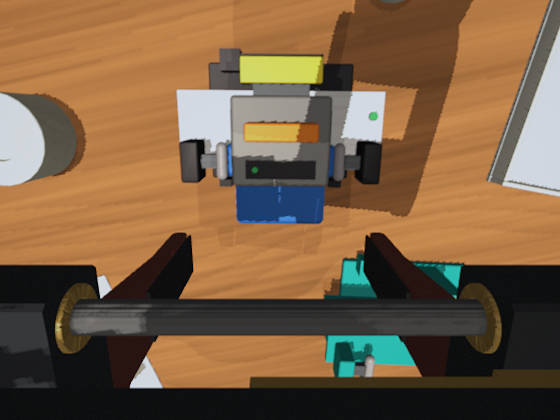

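Run:
```python
from h import *
d=np.load('pics/wrist1.npz'); im=d['color'][:,:,::-1]
cv2.imwrite('pics/w1c.png',cv2.resize(im[80:270,170:400],None,fx=3.2,fy=3.2,interpolation=cv2.INTER_CUBIC))
g=cv2.resize(im[40:235,170:395],None,fx=3.2,fy=3.2)
T=np.array([600.24,-175.22,404.7]); a=np.arctan2(.921,.389)+.2
y=np.array([np.cos(a),np.sin(a),0]);print(np.degrees(a))
for s in(44,-44): print('tip',proj(d,[T-[0,0,182]+s*y, T-[0,0,163]+s*y]))
for u,z in(((237,223),65),((324,223),65),((231,97),95),((331,97),95),((231,185),95),((331,185),95)): print(u,ray(d,u,z).round(1))
```

```text
78.56156487632659
tip [[369.2112011  249.93405307]
 [379.99019975 266.09720336]]
tip [[196.79128112 250.49340964]
 [187.18337958 266.70746212]]
(237, 223) [ 627.8 -224.8   65. ]
(324, 223) [ 645.1 -140.8   65. ]
(231, 97) [ 513.3 -198.9   95. ]
(331, 97) [ 529.7 -119.3   95. ]
(231, 185) [ 584.2 -216.2   95. ]
(331, 185) [ 601.7 -131.2   95. ]
```

View pics/w1c.png

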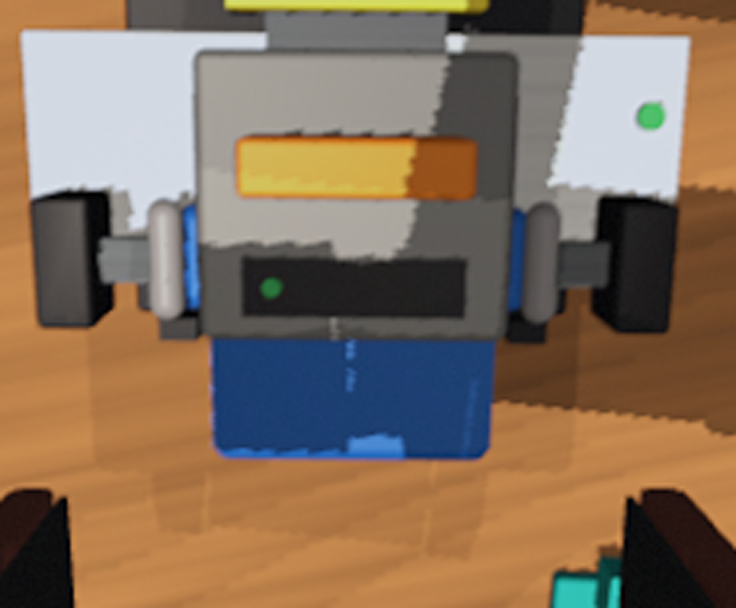

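Request:
apply_moves([
  [[0.01,-0.002,-0.03,0],[0.017,-0.005,-0.075,0],[0.017,-0.005,-0.12,0],[0.017,-0.005,-0.132,0],[0.017,-0.005,-0.132,0]],
])

```text
t: 5.25
ee_pos: [617.3, -180.3, 272.6]
orientation: [0.157, 1.566, -0.157]
ft_force: [-0.8, -0.2, -1.3]
width: 88.0
```

Run:
```python
from h import *
d=snap("wrist",'w2'); o=readout.get_obs();print(o['t'],o['ee_pos'],o['orientation'],o['ft_force'])
im=d['color'][:,:,::-1]
cv2.imwrite('pics/w2c.png',cv2.resize(im,None,fx=1.4,fy=1.4))
T=o['ee_pos']; a=np.radians(78.56);y=np.array([np.cos(a),np.sin(a),0]);f=np.array([y[1],-y[0],0])
for s in(44,-44):
  for k in (-10,10): print(s,k,proj(d,[T-[0,0,182]+s*y+k*f]))
```

```text
5.3 [ 617.77323632 -180.49180115  273.78200098] [ 0.15665372  1.56380709 -0.15708504] [ 0.16846459 -0.33609016  0.24620093]
44 -10 [[364.19817601 236.81060625]]
44 10 [[361.71647621 273.27864602]]
-44 -10 [[188.92084914 236.78063223]]
-44 10 [[191.46512007 273.24794312]]
```

View pics/w2c.png

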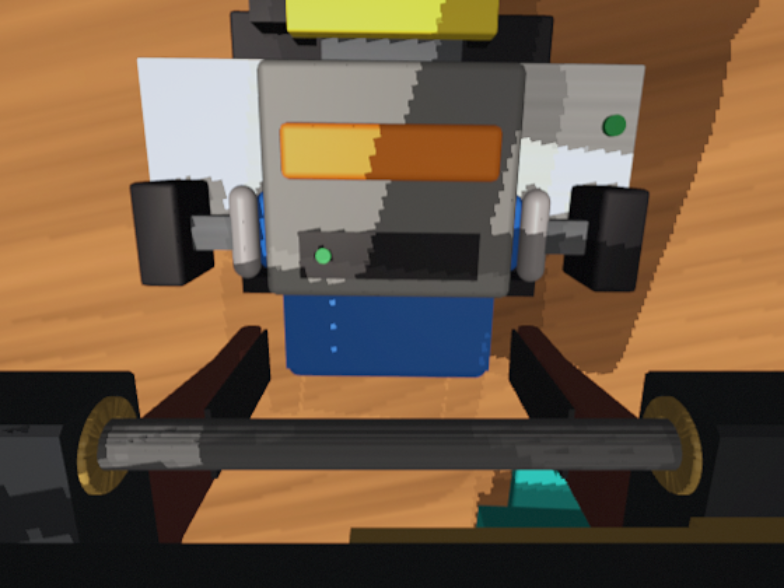

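Request:
apply_moves([
  [[0,0,-0.012,-0.015],[0,0,-0.018,-0.015],[0,0,-0.022,-0.015],[0,0,-0.025,-0.015],[0,0,-0.025,-0.015]],
])

```text
t: 5.92
ee_pos: [617.2, -180.3, 247.5]
orientation: [0.169, 1.565, -0.169]
ft_force: [0.8, -0.0, -0.7]
width: 87.4
```

Run:
```python
from h import *
d=snap("wrist",'w3'); o=readout.get_obs();print(o['t'],o['ee_pos'],o['orientation'],o['ft_force'])
im=d['color'][:,:,::-1]
cv2.imwrite('pics/w3c.png',cv2.resize(im[30:330,130:430],None,fx=1.95,fy=1.95,interpolation=cv2.INTER_CUBIC))
d=snap("scene",'s3',crop=(190,210,300,310),scale=6)
```

```text
5.975 [ 617.26676204 -180.2963408   247.65188745] [ 0.1686347   1.56425115 -0.16864112] [-0.25923306  0.8212371  -0.33817403]
```

View pics/w3c.png

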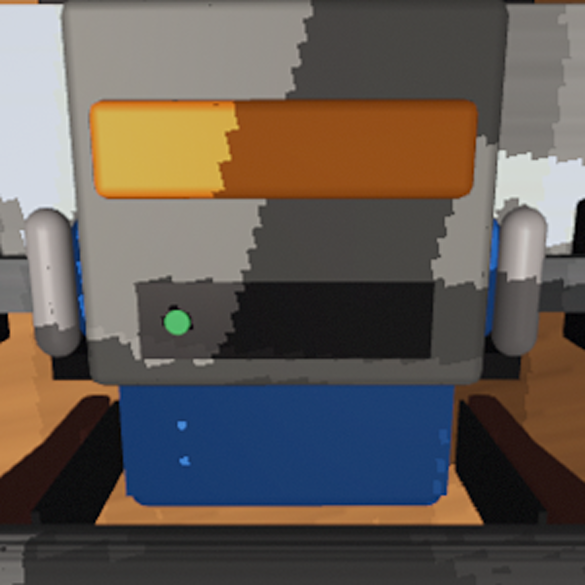

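View pics/s3.png

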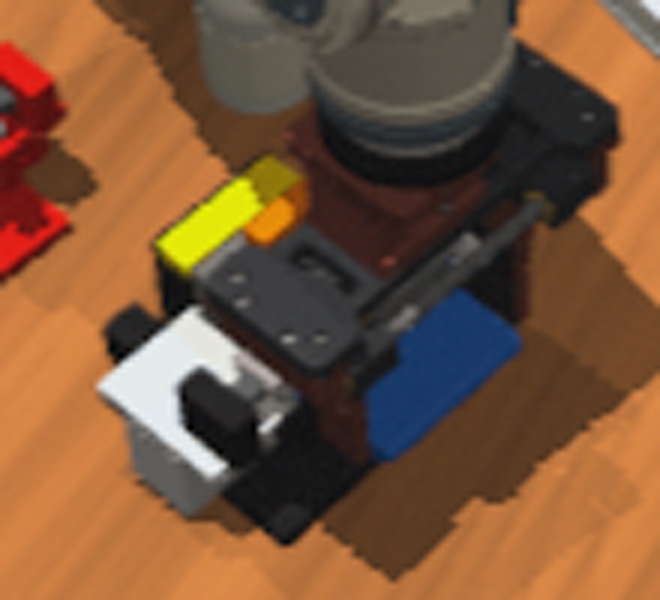

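Request:
apply_moves([
  [[0,0,-0.005,0],[0,0,-0.011,0],[0,0,-0.011,0],[0,0,-0.011,0]],
])

```text
t: 6.52
ee_pos: [617.3, -180.3, 236.6]
orientation: [0.169, 1.564, -0.169]
ft_force: [-0.0, 0.5, -0.4]
width: 87.6
```

Request:
apply_moves([
  [[0,0,0,0],[0,0,0,0],[0,0,0,0],[0,0,0,0]],
], gripper=0.076)

```text
t: 7.02
ee_pos: [617.3, -180.4, 236.7]
orientation: [0.169, 1.564, -0.169]
ft_force: [0.6, -0.7, -0.4]
width: 83.7
```

Run:
```python
from h import *
o=readout.get_obs();print(o['t'],o['ee_pos'],o['orientation'],o['ft_force'],o['moment'],o['width'])
```

```text
7.025 [ 617.29717006 -180.35523381  236.73919052] [ 0.16852277  1.56394716 -0.16871469] [ 0.64564035 -0.67883983 -0.42731162] [-0.07903516 -0.13638319  0.03685823] 83.72150323829625
```

Request:
apply_moves([
  [[0,0,0.002,0],[0,0,0.004,0],[0,0,0.006,0],[-0.001,0,0.008,0]],
])

```text
t: 7.52
ee_pos: [616.0, -180.3, 243.7]
orientation: [0.169, 1.565, -0.168]
ft_force: [3.2, -1.9, -13.8]
width: 83.9
```

Request:
apply_moves([
  [[0,0,0.002,0],[-0.0005,0,0.004,0]],
])

```text
t: 7.78
ee_pos: [615.4, -180.1, 248.9]
orientation: [0.169, 1.565, -0.168]
ft_force: [0.3, 0.3, -9.6]
width: 83.8
```

Run:
```python
from h import *
d=snap("wrist",'w4'); o=readout.get_obs();print(o['t'],o['ee_pos'],o['ft_force'],o['moment'],o['width'])
im=d['color'][:,:,::-1]
cv2.imwrite('pics/w4c.png',cv2.resize(im[30:330,130:430],None,fx=1.95,fy=1.95,interpolation=cv2.INTER_CUBIC))
d=snap("scene",'s4',crop=(190,210,300,310),scale=6)
```

```text
7.825 [ 615.42424237 -180.09181496  249.32903184] [-2.26928513 -0.38670573 -4.83373057] [0.07418443 0.11438816 0.04848966] 83.72245629883115
```

View pics/w4c.png

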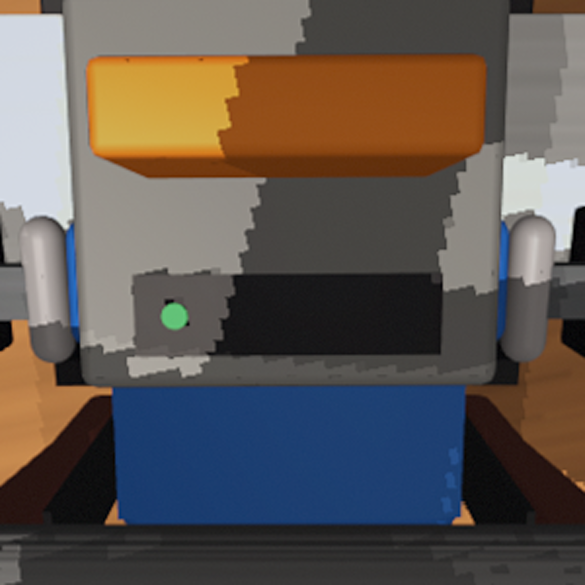

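View pics/s4.png

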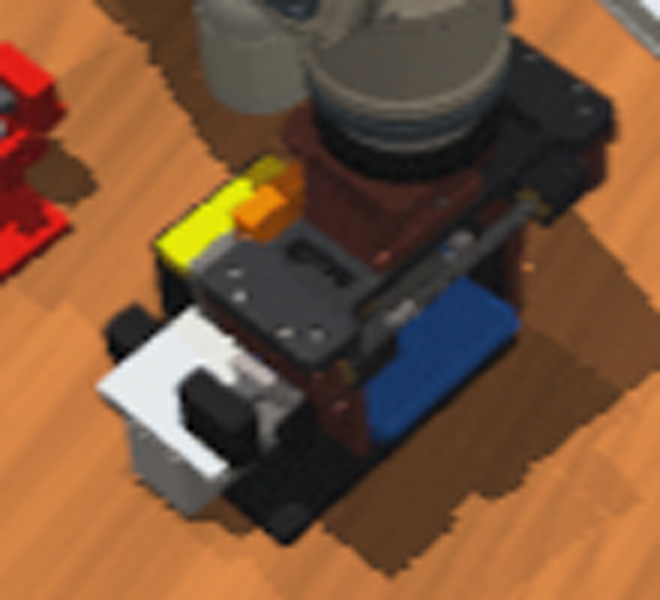

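Request:
apply_moves([
  [[-0.0005,0,0.003,0],[-0.001,0,0.006,0],[-0.002,0.0004,0.009,0],[-0.0025,0.0005,0.011,0],[-0.0025,0.0005,0.011,0]],
])

```text
t: 8.5
ee_pos: [613.9, -180.1, 260.5]
orientation: [0.168, 1.562, -0.169]
ft_force: [2.1, -2.0, 0.3]
width: 84.0
```

Run:
```python
from h import *
d=snap("wrist",'w5'); o=readout.get_obs();print(o['t'],o['ee_pos'],o['ft_force'],o['moment'],o['width'])
im=d['color'][:,:,::-1]
cv2.imwrite('pics/w5c.png',cv2.resize(im[30:330,130:430],None,fx=1.95,fy=1.95,interpolation=cv2.INTER_CUBIC))
for c in("wrist","top","scene"):
  for l in("lip","handle","ridge_l"):
        print(c,l,[(np.round(r["position"]).tolist(),round(r["conf"],2)) for r in models.place_of(c,l)])
# predicted pixel of geometry vs tilt
og=np.array([555,-167,0.])
f=np.array([np.cos(np.radians(-12.2)),np.sin(np.radians(-12.2)),0]); l=np.array([f[1],-f[0],0])
og=np.array([617.3,-180.3,0])-63*f
for deg in(0,8,10,12,13,14,16):
    t=np.radians(deg)
    def P(x,y,z):
        a=x-42; X=42+a*np.cos(t)+z*np.sin(t); Z=60-a*np.sin(t)+z*np.cos(t)
        return og-f*X+l*y+np.array([0,0,Z])
    print(deg,proj(d,[P(1,0,69),P(15,0,69),P(-40,0,35),P(36,0,35),P(1,0,35)])[:,1].round(1), P(-83,0,0)[2])
```

```text
8.55 [ 613.88076475 -180.07243297  260.39111599] [ 1.88861228 -2.36807637  1.95837258] [-0.30594403 -0.52322733  0.12011981] 83.67133770889475
wrist lip [([634.0, -181.0, 87.0], 0.93)]
wrist handle [([535.0, -168.0, 120.0], 0.62)]
wrist ridge_l [([563.0, -219.0, 87.0], 0.73)]
top lip []
top handle [([546.0, -167.0, 113.0], 0.95)]
top ridge_l []
scene lip [([629.0, -181.0, 73.0], 0.59), ([566.0, -222.0, 82.0], 0.41)]
scene handle [([545.0, -164.0, 111.0], 0.7)]
scene ridge_l [([552.0, -167.0, 65.0], 0.72)]
0 [140.   94.6 226.4  43.1 133.7] 60.0
8 [107.6  59.2 222.1  29.  121.1] 77.39663762000818
10 [ 98.5  49.6 220.2  25.5 117.5] 81.70602220836629
12 [ 88.9  39.8 218.   22.  113.6] 85.98896135221992
13 [ 83.9  34.9 216.8  20.3 111.6] 88.11888179298313
14 [ 78.9  29.8 215.4  18.5 109.6] 90.24023694995847
16 [ 68.6  19.7 212.5  15.1 105.4] 94.4546694771249
```

View pics/w5c.png

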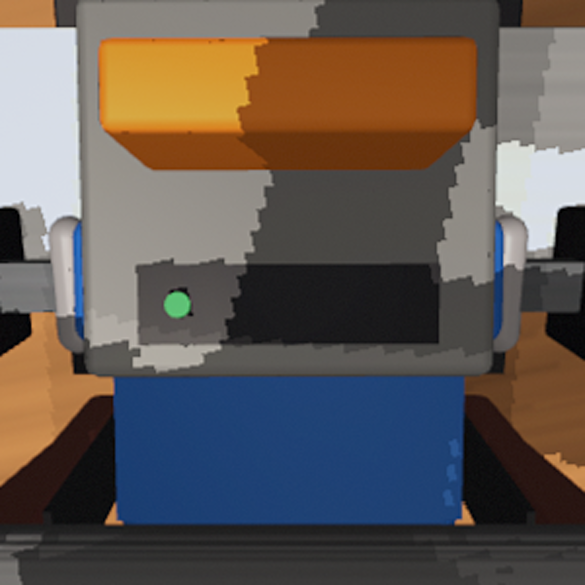

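Request:
apply_moves([
  [[-0.0005,0,0.001,0],[-0.0005,0,0.002,0],[-0.0005,0,0.002,0]],
])

```text
t: 9.38
ee_pos: [612.1, -179.6, 261.1]
orientation: [0.169, 1.566, -0.168]
ft_force: [-0.5, -3.0, -2.3]
width: 84.0
```

Run:
```python
from h import *
d=snap("wrist",'w6'); o=readout.get_obs();print(o['t'],o['ee_pos'],o['ft_force'],o['moment'],o['width'])
im=d['color'][:,:,::-1]
cv2.imwrite('pics/w6c.png',cv2.resize(im[30:330,130:430],None,fx=1.95,fy=1.95,interpolation=cv2.INTER_CUBIC))
```

```text
9.425 [ 612.12662491 -179.60903074  261.07764906] [ 0.57011375 -1.57926039 -2.45969136] [-0.32273246 -0.25318708  0.13426519] 83.77067597688654
```

View pics/w6c.png

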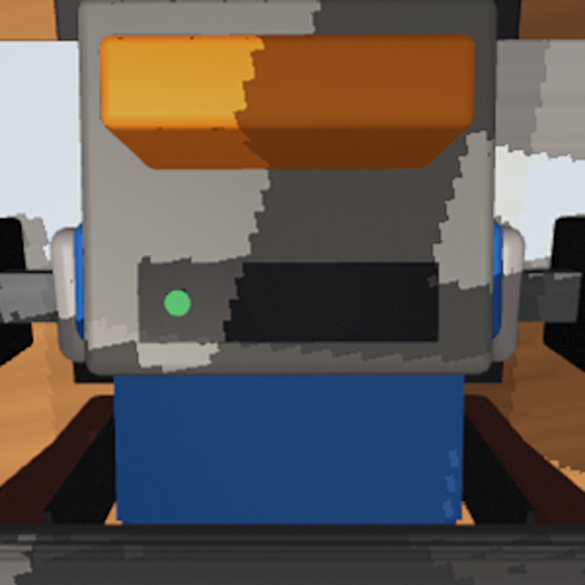

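Request:
apply_moves([
  [[0,0,0.001,0],[0,0,0.001,0],[0,0,0.001,0]],
])

```text
t: 9.8
ee_pos: [612.4, -179.5, 262.3]
orientation: [0.169, 1.565, -0.168]
ft_force: [-0.3, -0.3, -4.7]
width: 84.2
```

Request:
apply_moves([
  [[0,0,0,0],[0,0,0,0],[0,0,0,0],[0,0,0,0]],
], gripper=0.0878)

```text
t: 10.3
ee_pos: [612.8, -179.8, 262.9]
orientation: [0.169, 1.564, -0.169]
ft_force: [0.2, -0.1, -0.0]
width: 87.9
```

Run:
```python
from h import *
d=snap("wrist",'w7'); o=readout.get_obs();print(o['t'],o['ee_pos'],o['ft_force'],o['moment'],o['width'])
im=d['color'][:,:,::-1]
cv2.imwrite('pics/w7c.png',cv2.resize(im[30:330,130:430],None,fx=1.95,fy=1.95,interpolation=cv2.INTER_CUBIC))
```

```text
10.35 [ 612.79666506 -179.7971607   262.80038356] [ 0.74014685  0.35374966 -0.33129475] [ 0.00608498 -0.02237498 -0.06505655] 87.69151786995329
```

View pics/w7c.png

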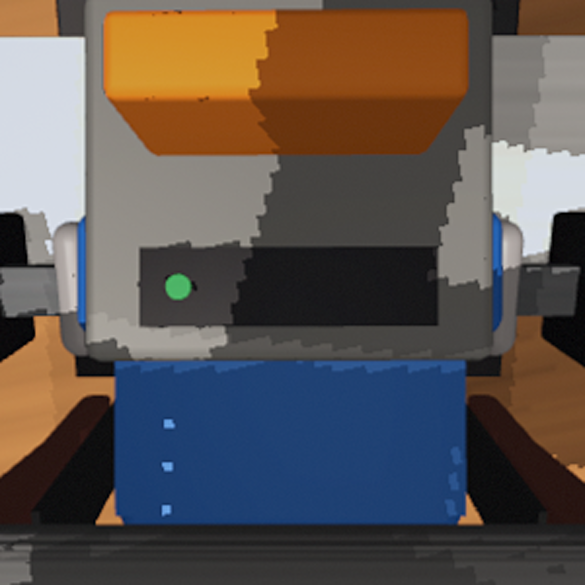

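Request:
apply_moves([
  [[0,0,0.01,0],[0,0,0.04,0],[0,0,0.09,0],[0,0,0.14,0],[0,0,0.14,0],[0,0,0.14,0]],
])

```text
t: 11.1
ee_pos: [612.4, -179.7, 402.7]
orientation: [0.169, 1.564, -0.169]
ft_force: [-0.1, 0.5, -0.2]
width: 87.8
```

Run:
```python
from h import *
d=snap("wrist",'w8'); o=readout.get_obs();print(o['t'],o['ee_pos'],o['ft_force'],o['moment'],o['width'])
im=d['color'][:,:,::-1]
cv2.imwrite('pics/w8c.png',cv2.resize(im[50:240,170:400],None,fx=3.2,fy=3.2,interpolation=cv2.INTER_CUBIC))
for c in("wrist","top","scene"):
  if c!='wrist':snap(c,c+'8',crop=(200,215,290,305) if c=='scene' else (290,150,400,250),scale=6)
  for l in("lip","handle","ridge_l","pack","tray"):
        print(c,l,[(np.round(r["position"]).tolist(),round(r["conf"],2)) for r in models.place_of(c,l)])
```

```text
11.15 [ 612.2199926  -179.64026458  401.7731782 ] [ 0.35998556 -1.0038002  -0.10280696] [-0.02841078 -0.002052   -0.0280252 ] 87.76550001919847
wrist lip [([630.0, -178.0, 95.0], 0.92)]
wrist handle [([530.0, -166.0, 120.0], 0.98)]
wrist ridge_l [([558.0, -214.0, 89.0], 0.62)]
wrist pack [([554.0, -169.0, 72.0], 0.59)]
wrist tray []
top lip [([634.0, -184.0, 91.0], 0.74), ([424.0, -22.0, 2.0], 0.49), ([533.0, -166.0, 116.0], 0.41)]
top handle [([534.0, -170.0, 119.0], 0.69)]
top ridge_l []
top pack [([555.0, -169.0, 72.0], 0.68), ([502.0, -154.0, 60.0], 0.24)]
top tray [([588.0, 167.0, 1.0], 0.68)]
scene lip [([564.0, -164.0, 75.0], 0.39)]
scene handle [([536.0, -165.0, 116.0], 0.88), ([590.0, 168.0, 4.0], 0.75)]
scene ridge_l [([558.0, -218.0, 86.0], 0.6)]
scene pack [([552.0, -166.0, 74.0], 0.56)]
scene tray [([589.0, 166.0, 0.0], 0.87)]
```

View pics/w8c.png

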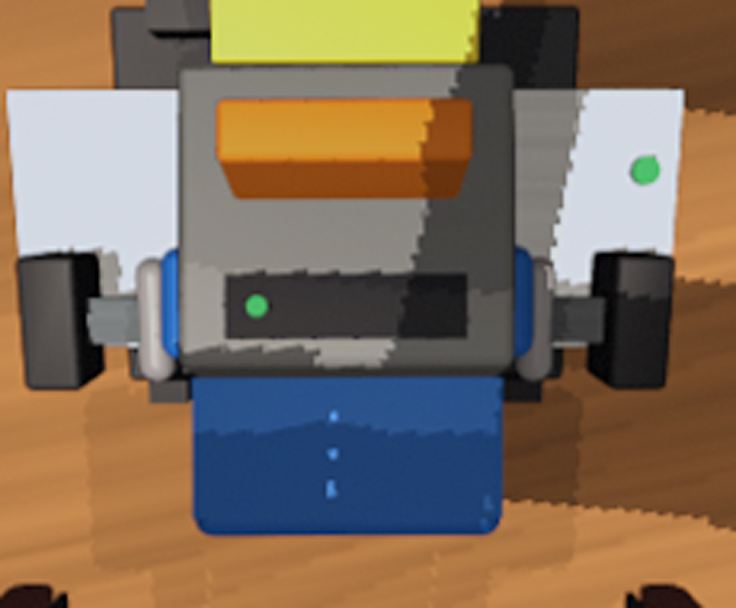

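View pics/scene8.png

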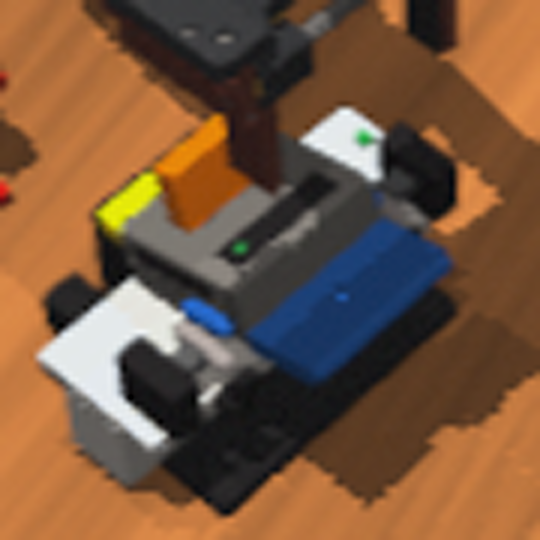

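```bash
cat > fit.py <<'E'
from h import *
from scipy.optimize import least_squares
d=np.load('pics/w8.npz')
pts=[((217,160),(1,-28,69)),((471,160),(1,28,69)),((217,100),(15,-28,69)),((471,100),(15,28,69)),((237,197),(1,-28,35)),((462,197),(1,28,35)),
((181,374),(-40,-42,35)),((513,375),(-40,42,35)),((181,67),(36,-42,35)),((513,67),(36,42,35))]
# left in image = world -y = pack +y -> flip
uv=np.array([[170+p[0][0]/3.2,50+p[0][1]/3.2] for p in pts]); X=np.array([[p[1][0],-p[1][1],p[1][2]] for p in pts],float)
def world(p,X):
    x,y,yaw,t=p; a=X[:,0]-42
    Xd=42+a*np.cos(t)+X[:,2]*np.sin(t); Z=60-a*np.sin(t)+X[:,2]*np.cos(t)
    c,s=np.cos(yaw),np.sin(yaw)
    return np.c_[x+c*Xd-s*X[:,1], y+s*Xd+c*X[:,1], Z]
r=least_squares(lambda p:(proj(d,world(p,X))-uv).ravel(),[555,-167,np.radians(168),.2])
print(r.x,np.degrees(r.x[2:]),np.sqrt(r.cost*2/10)); print((r.fun.reshape(-1,2)).round(1))
print('handle',world(r.x,np.array([[8,0,69.],[8,0,52],[8,0,35],[-83,0,0]])).round(1))
E
python3 fit.py
```

```text
[ 5.56416898e+02 -1.66627879e+02  2.92874043e+00  2.62973692e-01] [167.80446617  15.06728268] 1.7909866997011352
[[-0.1  0.9]
 [ 1.5  0.7]
 [-0.1 -0.6]
 [ 1.4 -0.7]
 [-1.3  2.5]
 [-0.8  2.3]
 [-1.4 -1.1]
 [ 1.1 -1.6]
 [-1.5 -1. ]
 [ 0.8 -1.2]]
handle [[ 529.9 -160.9  135.5]
 [ 534.2 -161.8  119.1]
 [ 538.6 -162.8  102.6]
 [ 633.3 -183.3   92.5]]
```

Request:
apply_moves([
  [[-0.01,0.002,0,-0.18],[-0.02,0.004,0,-0.36],[-0.03,0.007,0,-0.54],[-0.04,0.009,0,-0.72],[-0.05,0.011,0,-0.9],[-0.06,0.013,0,-1.08],[-0.07,0.016,0,-1.26],[-0.0807,0.0178,0,-1.44]],
])

```text
t: 13.0
ee_pos: [531.7, -161.9, 402.8]
orientation: [1.275, 1.165, -1.275]
ft_force: [0.5, 0.9, 0.1]
width: 87.6
```

Request:
apply_moves([
  [[0,0,-0.02,-0.131],[0,0,-0.05,-0.131],[0,0,-0.07,-0.131],[0,0,-0.07,-0.131],[0,0,-0.07,-0.131]],
])

```text
t: 13.62
ee_pos: [532.4, -162.1, 333.5]
orientation: [1.366, 1.099, -1.365]
ft_force: [0.4, 0.5, -0.0]
width: 87.6
```

Run:
```python
from h import *
d=snap("wrist",'w9',scale=1.4); o=readout.get_obs();print(o['t'],o['ee_pos'],o['orientation'],o['ft_force'],o['qpos'])
R=cv2.Rodrigues(d['rvec'])[0];print(-R.T@d['tvec'].ravel())
T=o['ee_pos']; a=np.radians(-12.3);y=np.array([np.cos(a),np.sin(a),0]);f=np.array([y[1],-y[0],0])
for s in(44,-44):
  for k in (-10,10): print(s,k,proj(d,[T-[0,0,182]+s*y+k*f]))
```

```text
13.675 [ 532.46500704 -162.14071642  333.66937756] [ 1.36633557  1.0983063  -1.36477077] [ 0.51774207  0.12216701 -0.26434714] [-3.16976264e-01  4.17976774e-01  1.83448733e+00  3.42671469e-05
  8.87530643e-01 -1.01942127e-01]
[547.00616508 -94.16814028 313.68394052]
44 -10 [[365.18869564 235.52396543]]
44 10 [[362.68577688 271.82189363]]
-44 -10 [[190.78580312 235.59009394]]
-44 10 [[193.28038729 271.90590385]]
```

View pics/w9.png

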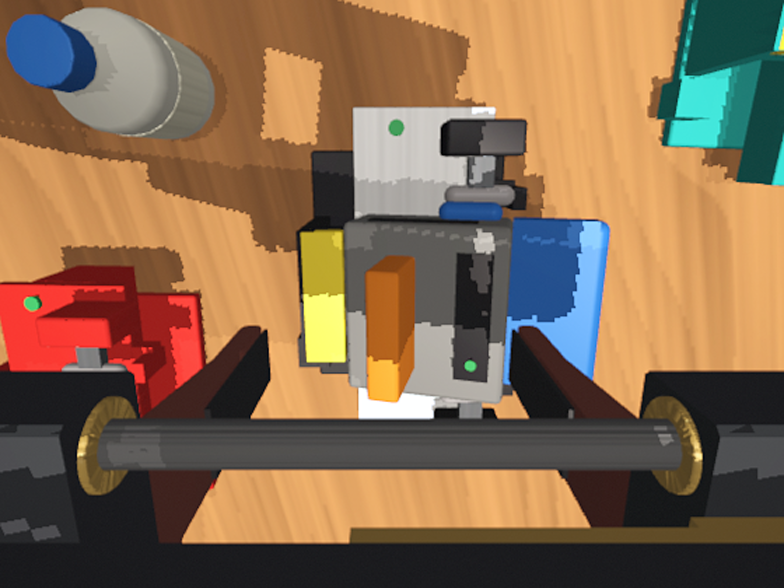

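Request:
apply_moves([
  [[-0.0005,0,-0.005,0],[-0.0005,0,-0.012,0],[-0.0005,0,-0.02,0],[-0.0005,0,-0.028,0],[-0.0005,0,-0.033,0],[-0.0005,0,-0.033,0]],
], gripper=0.04)

```text
t: 14.42
ee_pos: [531.4, -161.9, 299.1]
orientation: [1.366, 1.101, -1.367]
ft_force: [0.3, 0.4, 0.2]
width: 39.7
```

Run:
```python
from h import *
d=snap("wrist",'w10',scale=1.4); o=readout.get_obs();print(o['t'],o['ee_pos'],o['ft_force'],o['width'])
```

```text
14.475 [ 531.5523421  -161.98694608  299.45695565] [-0.39379076  0.63458775 -0.5586178 ] 39.919387898995055
```

View pics/w10.png

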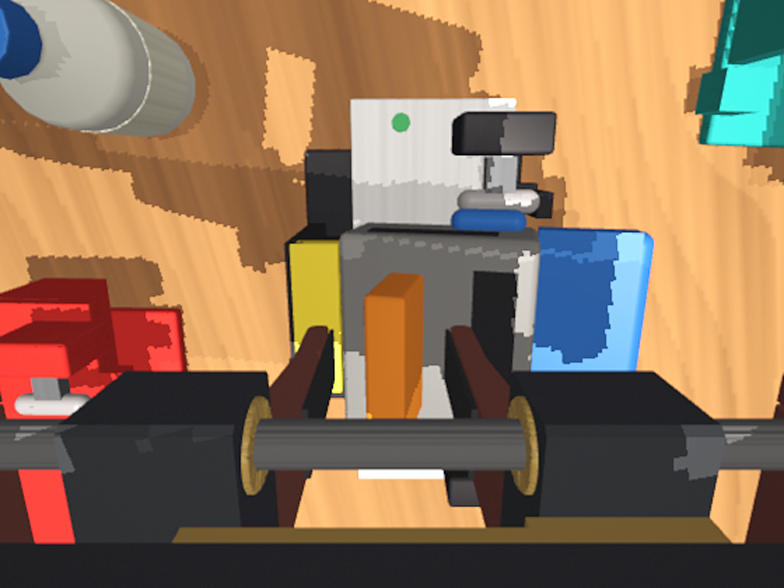

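Request:
apply_moves([
  [[0,0,0,0],[0,0,0,0],[0,0,0,0],[0,0,0,0],[0,0,0,0],[0,0,0,0]],
], gripper=0.005)

```text
t: 15.22
ee_pos: [531.7, -162.1, 299.9]
orientation: [1.366, 1.099, -1.365]
ft_force: [-0.3, -0.8, 2.8]
width: 17.0
```

Run:
```python
from h import *
d=snap("wrist",'w11',scale=1.4); o=readout.get_obs();print(o['t'],o['ee_pos'],o['ft_force'],o['moment'],o['width'])
snap('scene','s11',crop=(200,215,290,305),scale=6)
```

```text
15.275 [ 531.73977773 -162.11714537  299.96471774] [-0.56861505 -1.24491122  3.93927861] [-0.2229758  -0.14896548  0.05802941] 16.503125308013466
```

View pics/w11.png

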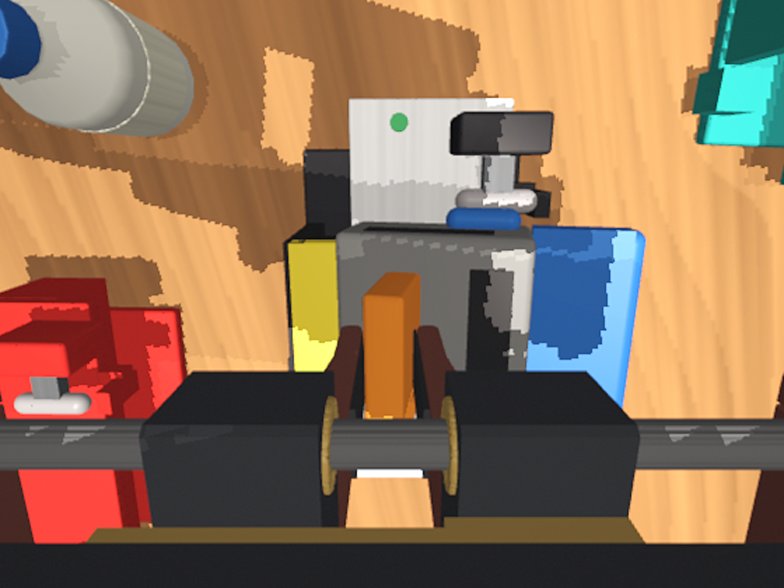

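View pics/s11.png

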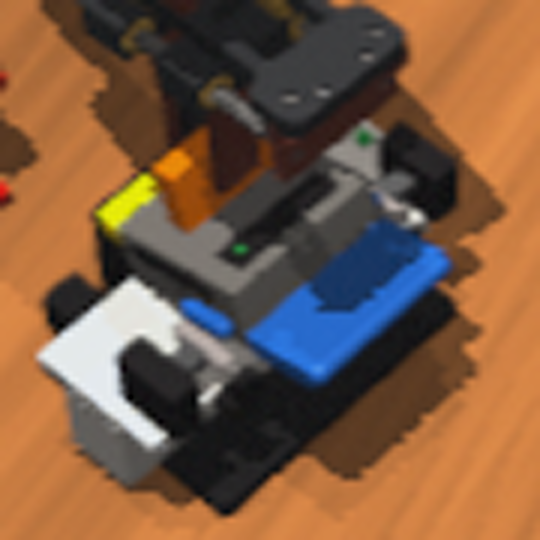

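Request:
apply_moves([
  [[0.0029,-0.0006,0.001,0],[0.0068,-0.0015,0.002,0],[0.0107,-0.0023,0.003,0],[0.0146,-0.0032,0.004,0]],
])

```text
t: 15.82
ee_pos: [543.2, -164.1, 300.9]
orientation: [1.363, 1.11, -1.373]
ft_force: [-8.0, 3.1, -13.6]
width: 14.9
```

Request:
apply_moves([
  [[0.0039,-0.0008,0.001,0],[0.0078,-0.0017,0.002,0],[0.0117,-0.0026,0.003,0],[0.0156,-0.0034,0.004,0]],
])

```text
t: 16.32
ee_pos: [553.5, -166.1, 297.9]
orientation: [1.356, 1.127, -1.387]
ft_force: [-19.1, 1.3, -45.0]
width: 13.8
```

Run:
```python
from h import *
d=snap("wrist",'w12',scale=1.4); o=readout.get_obs();print(o['t'],o['ee_pos'],o['ft_force'],o['moment'],o['width'])
snap('scene','s12',crop=(200,215,290,305),scale=6)
```

```text
16.375 [ 553.89470044 -166.27011005  297.80447034] [-14.68560678   2.01165116 -40.08090729] [ 0.00277799  2.13245519 -0.11404953] 13.925143842918024
```

View pics/w12.png

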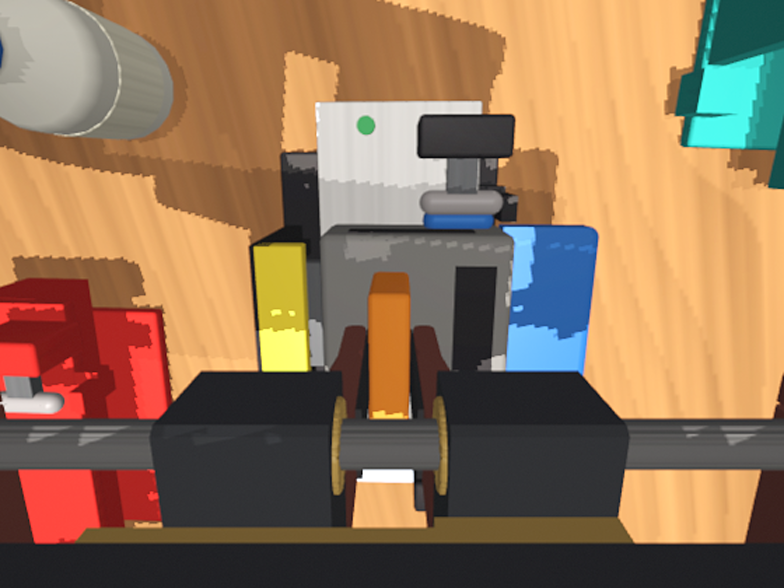

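View pics/s12.png

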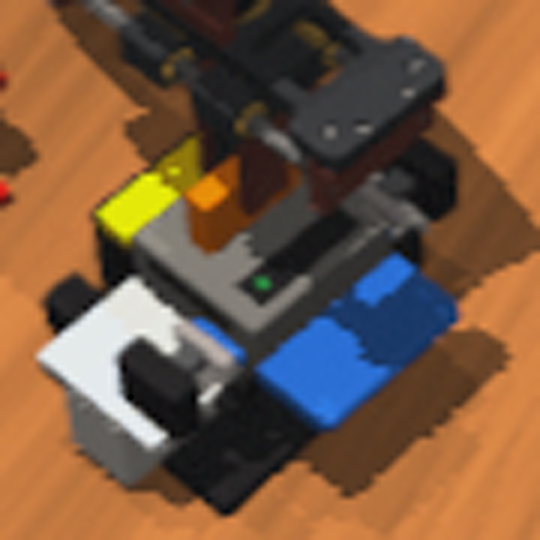

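Request:
apply_moves([
  [[-0.004,0.001,-0.005,0],[-0.008,0.0018,-0.01,0],[-0.008,0.0018,-0.01,0]],
])

```text
t: 16.8
ee_pos: [552.3, -166.2, 296.6]
orientation: [1.364, 1.105, -1.369]
ft_force: [-4.0, 2.0, -2.7]
width: 13.6
```

Run:
```python
from h import *
d=snap("wrist",'w13',scale=1.4); o=readout.get_obs();print(o['t'],o['ee_pos'],o['orientation'],o['ft_force'],o['moment'],o['width'])
snap('scene','s13',crop=(200,215,290,305),scale=6)
snap('top','t13',crop=(290,150,400,250),scale=6)
```

```text
16.85 [ 552.34454959 -166.25606328  296.56899236] [ 1.36424984  1.10471188 -1.36942001] [-5.22736221  1.86525426 -4.89258901] [0.23408617 1.23787467 0.08460894] 13.396041157018635
```

View pics/w13.png

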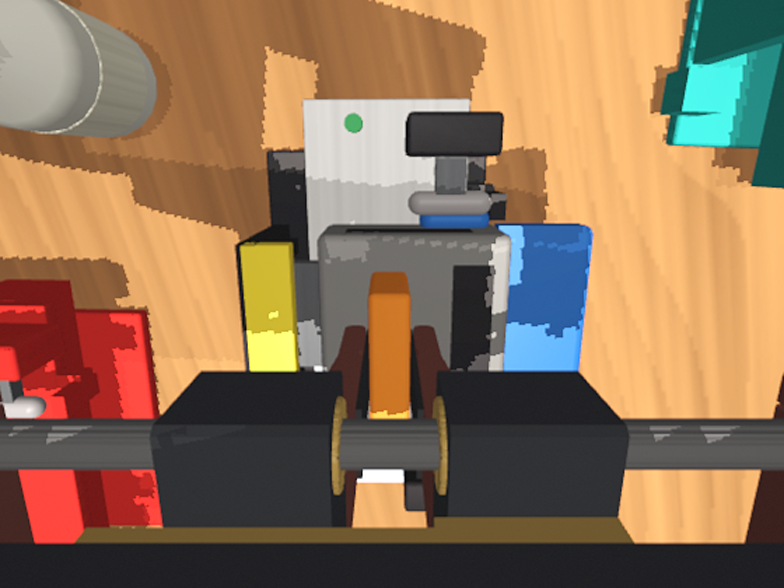

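View pics/s13.png

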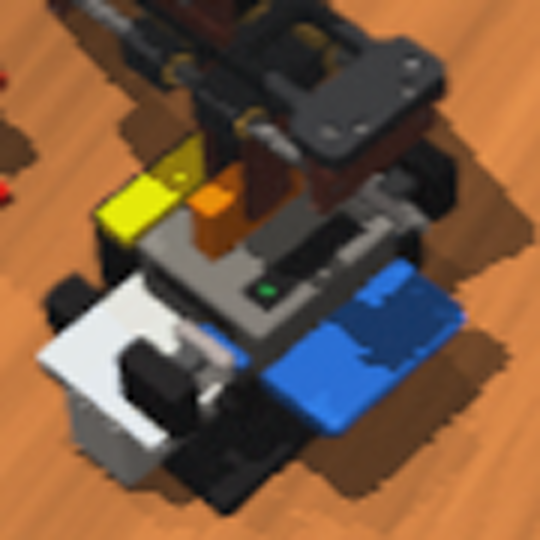

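Request:
apply_moves([
  [[0,0,0,0],[0,0,0,0],[0,0,0,0]],
], gripper=0.045)

```text
t: 17.32
ee_pos: [554.3, -166.9, 298.2]
orientation: [1.366, 1.098, -1.365]
ft_force: [0.4, -0.1, -0.2]
width: 40.3
```

Request:
apply_moves([
  [[0,0,0.015,0],[0,0,0.04,0],[0.01,-0.002,0.06,0.18],[0.025,-0.005,0.06,0.36],[0.045,-0.009,0.06,0.54],[0.06,-0.012,0.06,0.72],[0.063,-0.0133,0.06,0.9],[0.0636,-0.0135,0.05,1.08]],
], gripper=0.0878)

```text
t: 18.32
ee_pos: [618.1, -180.5, 349.6]
orientation: [0.548, 1.497, -0.547]
ft_force: [1.2, 0.6, -1.2]
width: 87.5
```

Request:
apply_moves([
  [[0,0,-0.01,0.18],[0,0,-0.02,0.36],[0,0,-0.045,0.491],[0,0,-0.075,0.491],[0,0,-0.075,0.491],[0,0,-0.075,0.491]],
])

```text
t: 19.08
ee_pos: [617.9, -180.5, 274.2]
orientation: [0.168, 1.563, -0.169]
ft_force: [-0.2, 0.2, -0.0]
width: 87.8
```

Run:
```python
from h import *
d=snap("wrist",'w14',scale=1.4); o=readout.get_obs();print(o['t'],o['ee_pos'],o['orientation'],o['ft_force'],o['moment'],o['width'])
im=d['color'][:,:,::-1]
cv2.imwrite('pics/w14c.png',cv2.resize(im[30:330,130:430],None,fx=1.95,fy=1.95,interpolation=cv2.INTER_CUBIC))
```

```text
19.125 [ 618.00697942 -180.49440299  274.44934304] [ 0.16834713  1.56177226 -0.16908372] [0.76945179 0.67146606 0.41241256] [ 0.02225938 -0.01280545 -0.00713319] 87.77738402585184
```

View pics/w14c.png

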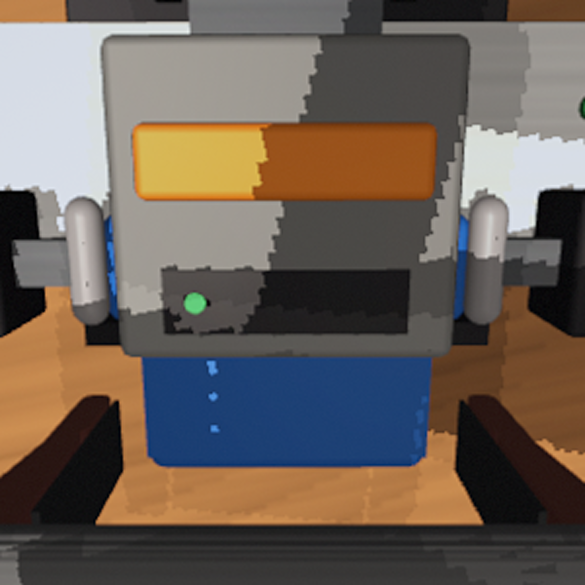

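Request:
apply_moves([
  [[0,0,-0.01,0],[0,0,-0.02,0],[0,0,-0.028,0],[0,0,-0.036,0],[0,0,-0.036,0]],
])

```text
t: 19.75
ee_pos: [617.1, -180.2, 235.7]
orientation: [0.169, 1.566, -0.168]
ft_force: [0.0, -0.1, -0.2]
width: 87.8
```

Request:
apply_moves([
  [[0,0,0,0],[0,0,0,0],[0,0,0,0],[0,0,0,0]],
], gripper=0.076)

```text
t: 20.25
ee_pos: [617.3, -180.3, 236.7]
orientation: [0.169, 1.564, -0.169]
ft_force: [-0.0, -0.1, -1.6]
width: 83.6
```

Request:
apply_moves([
  [[0,0,0.003,0],[0,0,0.006,0],[-0.001,0,0.009,0],[-0.0015,0,0.012,0],[-0.002,0.0003,0.015,0],[-0.0028,0.0004,0.018,0]],
])

```text
t: 21.0
ee_pos: [615.0, -179.9, 256.2]
orientation: [0.169, 1.562, -0.169]
ft_force: [-1.7, -0.7, -0.0]
width: 83.7
```

Request:
apply_moves([
  [[-0.0005,0.0001,0.003,0],[-0.001,0.0002,0.006,0],[-0.0015,0.0003,0.008,0],[-0.0015,0.0003,0.008,0]],
])

```text
t: 21.5
ee_pos: [613.0, -179.4, 262.7]
orientation: [0.169, 1.564, -0.169]
ft_force: [0.4, -0.6, -3.4]
width: 83.9
```

Run:
```python
from h import *
d=snap("wrist",'w15',scale=1.4); o=readout.get_obs();print(o['t'],o['ee_pos'],o['orientation'],o['ft_force'],o['moment'],o['width'])
im=d['color'][:,:,::-1]
cv2.imwrite('pics/w15c.png',cv2.resize(im[30:330,130:430],None,fx=1.95,fy=1.95,interpolation=cv2.INTER_CUBIC))
```

```text
21.55 [ 612.98596009 -179.44576721  262.5747184 ] [ 0.16892623  1.56449931 -0.16849985] [ 0.63331519 -0.79655346 -3.73144771] [-0.00790937 -0.245459   -0.03958597] 83.69946472986803
```

View pics/w15c.png

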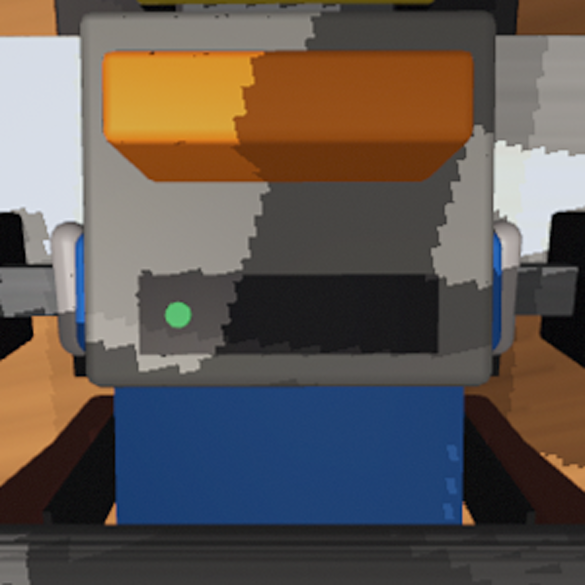

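Request:
apply_moves([
  [[0,0,0,0],[0,0,0,0],[0,0,0,0],[0,0,0,0]],
], gripper=0.0878)

```text
t: 22.05
ee_pos: [613.1, -179.6, 262.8]
orientation: [0.169, 1.564, -0.169]
ft_force: [0.2, 0.3, -0.5]
width: 87.6
```

Request:
apply_moves([
  [[0,0,0.01,0],[0,0,0.04,0],[0,0,0.09,0],[0,0,0.14,0],[0,0,0.14,0],[0,0,0.14,0]],
])

```text
t: 22.8
ee_pos: [612.7, -179.5, 402.7]
orientation: [0.169, 1.564, -0.169]
ft_force: [-0.2, 0.5, -0.1]
width: 88.4
```

Run:
```python
from h import *
d=snap("wrist",'w16'); o=readout.get_obs();print(o['t'],o['ee_pos'],o['ft_force'],o['moment'],o['width'])
im=d['color'][:,:,::-1]
cv2.imwrite('pics/w16c.png',cv2.resize(im[50:240,170:400],None,fx=3.2,fy=3.2,interpolation=cv2.INTER_CUBIC))
for c in("wrist","top"):
  if c!='wrist':snap(c,c+'16')
  for l in("lip","handle","pack"):
        print(c,l,[(np.round(r["position"]).tolist(),round(r["conf"],2)) for r in models.place_of(c,l)])
```

```text
22.85 [ 612.51647753 -179.42925097  401.7600716 ] [-0.78958339 -0.26913912 -0.29327358] [-0.00033146 -0.02636039  0.00198101] 87.91994457266325
wrist lip [([637.0, -179.0, 92.0], 0.78)]
wrist handle [([536.0, -168.0, 122.0], 0.63)]
wrist pack [([562.0, -171.0, 75.0], 0.74)]
top lip [([641.0, -184.0, 88.0], 0.64)]
top handle [([537.0, -166.0, 117.0], 0.97), ([587.0, 162.0, -4.0], 0.29), ([572.0, 407.0, 2.0], 0.2)]
top pack [([560.0, -164.0, 73.0], 0.56)]
```

View pics/w16c.png

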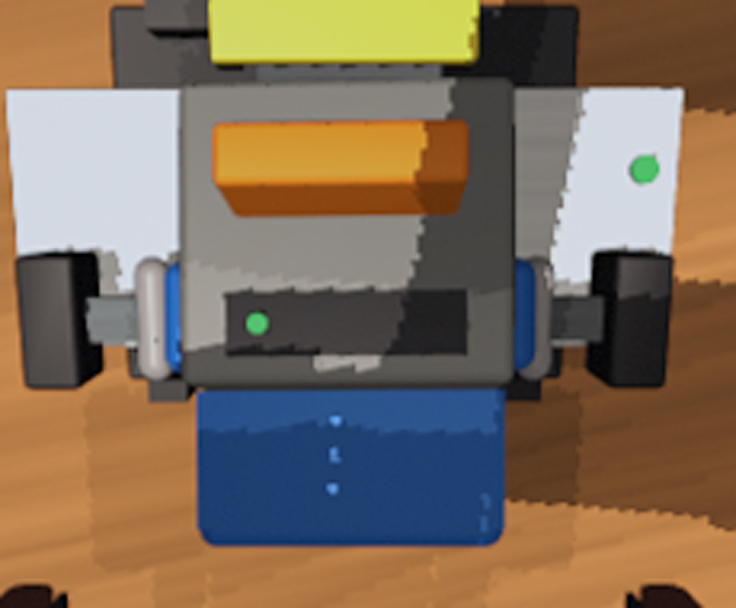

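Request:
apply_moves([
  [[-0.01,0.002,0,-0.18],[-0.02,0.004,0,-0.36],[-0.03,0.007,0,-0.54],[-0.04,0.009,0,-0.72],[-0.05,0.011,0,-0.9],[-0.06,0.013,0,-1.08],[-0.07,0.015,0,-1.26],[-0.077,0.0163,0,-1.44]],
])

```text
t: 24.2
ee_pos: [535.6, -163.2, 402.5]
orientation: [1.275, 1.166, -1.275]
ft_force: [-0.3, -0.6, -0.0]
width: 88.0
```

Request:
apply_moves([
  [[0,0,-0.02,-0.131],[0,0,-0.05,-0.131],[0,0,-0.08,-0.131],[0,0,-0.08,-0.131],[0,0,-0.08,-0.131]],
], gripper=0.04)

```text
t: 24.82
ee_pos: [536.5, -163.4, 323.4]
orientation: [1.366, 1.099, -1.365]
ft_force: [-0.8, -0.4, 0.4]
width: 41.8
```

Run:
```python
from h import *
d=snap("wrist",'w17',scale=1.4); o=readout.get_obs();print(o['t'],o['ee_pos'],o['orientation'],o['ft_force'],o['width'])
im=d['color'][:,:,::-1]
cv2.imwrite('pics/w17c.png',cv2.resize(im[150:330,180:400],None,fx=3.2,fy=3.2,interpolation=cv2.INTER_CUBIC))
```

```text
24.875 [ 536.58906883 -163.48688891  323.84120252] [ 1.36632273  1.09815035 -1.36461531] [0.35753833 0.04343993 0.41552677] 40.72393373958249
```

View pics/w17c.png

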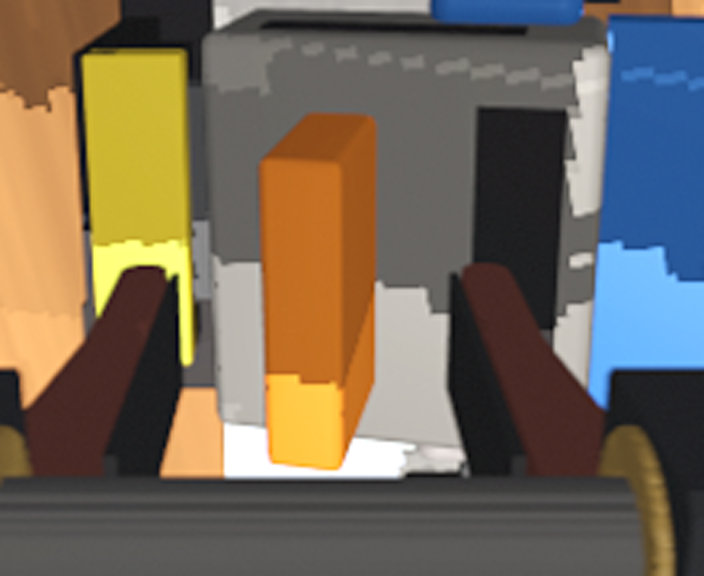

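Request:
apply_moves([
  [[-0.001,0.0002,-0.006,0],[-0.001,0.0002,-0.0125,0],[-0.001,0.0002,-0.0125,0]],
])

```text
t: 25.25
ee_pos: [534.8, -163.0, 309.7]
orientation: [1.366, 1.101, -1.366]
ft_force: [-0.9, 0.0, 0.1]
width: 40.3
```

Request:
apply_moves([
  [[0,0,0,0],[0,0,0,0],[0,0,0,0],[0,0,0,0],[0,0,0,0]],
], gripper=0.005)

```text
t: 25.88
ee_pos: [535.0, -163.1, 310.2]
orientation: [1.366, 1.1, -1.366]
ft_force: [-0.4, 0.6, 0.0]
width: 14.4
```

Run:
```python
from h import *
d=snap("wrist",'w18',scale=1.4); o=readout.get_obs();print(o['t'],o['ee_pos'],o['orientation'],o['ft_force'],o['moment'],o['width'])
im=d['color'][:,:,::-1]
cv2.imwrite('pics/w18c.png',cv2.resize(im[150:330,180:400],None,fx=3.2,fy=3.2,interpolation=cv2.INTER_CUBIC))
```

```text
25.925 [ 534.98323405 -163.09681832  310.15290533] [ 1.36580978  1.09987857 -1.36600831] [ 0.14158494 -0.07729452  0.06278116] [ 0.00422888  0.1641727  -0.05877853] 14.475648412337051
```

View pics/w18c.png

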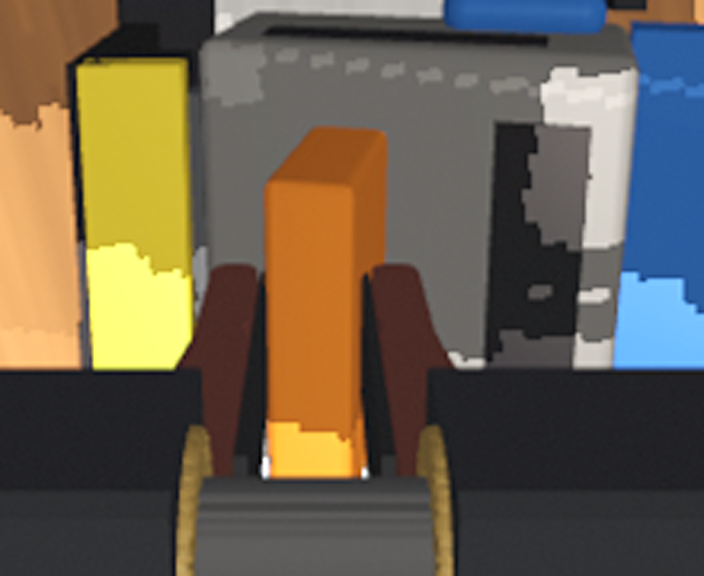

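Request:
apply_moves([
  [[0.0019,-0.0004,0.0006,0],[0.0039,-0.0008,0.0012,0],[0.0058,-0.0013,0.0018,0],[0.0078,-0.0017,0.0024,0]],
])

```text
t: 26.42
ee_pos: [542.9, -164.7, 312.3]
orientation: [1.366, 1.1, -1.366]
ft_force: [-0.5, 0.0, -3.0]
width: 14.1
```

Run:
```python
from h import *
d=snap("wrist",'w19',scale=1.4); o=readout.get_obs();print(o['t'],o['ee_pos'],o['orientation'],o['ft_force'],o['moment'],o['width'])
```

```text
26.475 [ 543.13272952 -164.77257293  312.39999983] [ 1.36581955  1.09992355 -1.3657979 ] [-0.43707551  0.86593    -4.17200963] [-0.04370134  0.13905839  0.01279043] 13.904823563321818
```

View pics/w19.png

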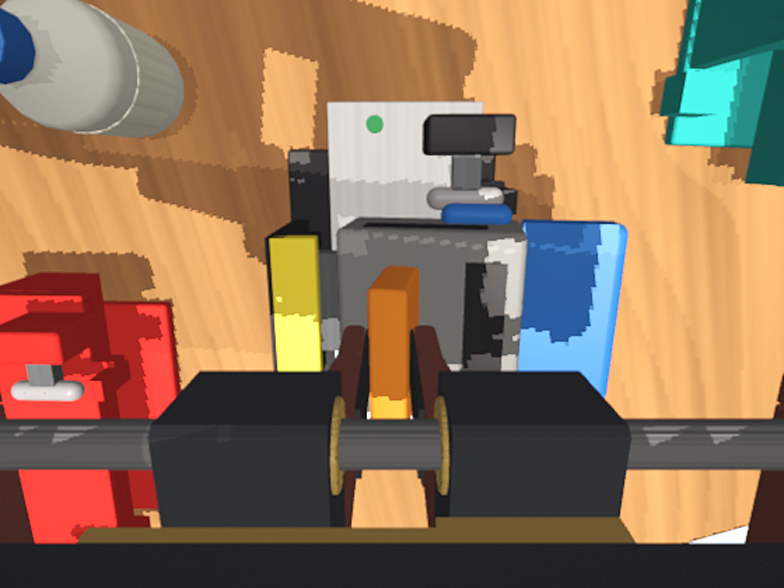

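Request:
apply_moves([
  [[0.0029,-0.0006,0.0008,0],[0.0058,-0.0013,0.0016,0],[0.0088,-0.0019,0.0024,0],[0.0117,-0.0026,0.0032,0]],
])

```text
t: 26.98
ee_pos: [555.0, -167.5, 316.1]
orientation: [1.366, 1.099, -1.365]
ft_force: [0.3, 0.8, -2.8]
width: 13.8
```

Run:
```python
from h import *
d=snap("wrist",'w20',scale=1.4); o=readout.get_obs();print(o['t'],o['ee_pos'],o['orientation'],o['ft_force'],o['moment'],o['width'])
```

```text
27.025 [ 555.31529934 -167.62463253  316.26858516] [ 1.36632671  1.09843308 -1.36486611] [ 0.88393232  0.05318043 -3.20901801] [-0.00864088  0.08257425 -0.02143832] 14.008452986340139
```

View pics/w20.png

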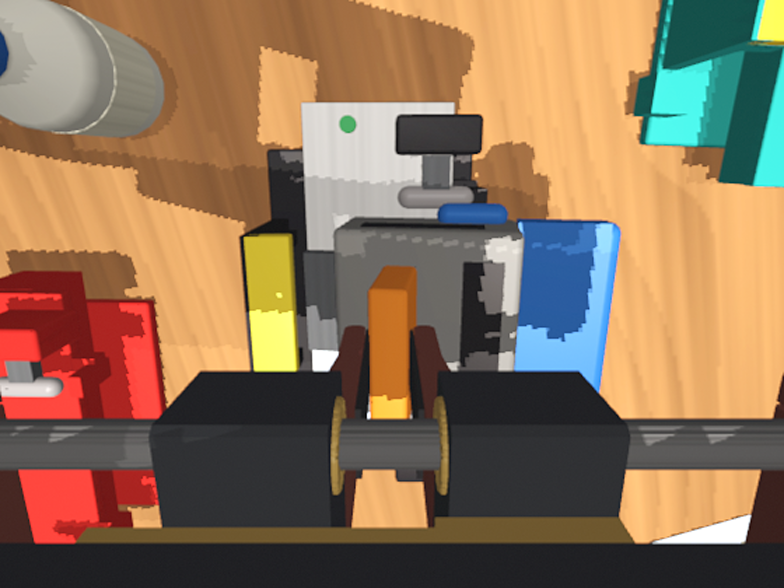

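Request:
apply_moves([
  [[0.0039,-0.0009,0.001,0],[0.0078,-0.0017,0.002,0],[0.0117,-0.0026,0.003,0],[0.0176,-0.0038,0.0045,0],[0.0225,-0.0049,0.007,0]],
])

```text
t: 27.65
ee_pos: [577.5, -172.4, 322.9]
orientation: [1.366, 1.1, -1.366]
ft_force: [-1.0, 0.8, -3.6]
width: 14.1
```

Request:
apply_moves([
  [[0,0,0.004,0],[0,0,0.01,0],[0,0,0.02,0],[0,0,0.035,0],[0,0,0.05,0],[0,0,0.05,0]],
])

```text
t: 28.4
ee_pos: [577.5, -172.5, 374.8]
orientation: [1.367, 1.097, -1.363]
ft_force: [0.8, -0.3, -2.6]
width: 14.0
```

Run:
```python
from h import *
d=snap("wrist",'w21',scale=1.4); o=readout.get_obs();print(o['t'],o['ee_pos'],o['orientation'],o['ft_force'],o['moment'],o['width'])
snap('scene','s21',crop=(200,180,340,310),scale=4)
for l in("handle","lip","tongue"):
  print(l,[(np.round(r["position"]).tolist(),round(r["conf"],2)) for r in models.place_of("scene",l)])
d=snap('top','t21',scale=1.4)
for l in("tray","handle"):
  print(l,[(np.round(r["position"]).tolist(),round(r["conf"],2)) for r in models.place_of("top",l)])
```

```text
28.45 [ 577.15254409 -172.34535193  373.81734518] [ 1.36635943  1.09807126 -1.36459827] [-0.10473633 -0.03924995 -4.95910894] [-0.10296852  0.19982558 -0.01636939] 14.151051097045869
handle [([585.0, -173.0, 179.0], 0.94)]
lip [([671.0, -188.0, 145.0], 0.98)]
tongue [([567.0, 407.0, -2.0], 0.49)]
tray [([588.0, 166.0, -1.0], 0.84)]
handle [([577.0, -175.0, 179.0], 0.81), ([499.0, -151.0, 67.0], 0.59)]
```

View pics/w21.png

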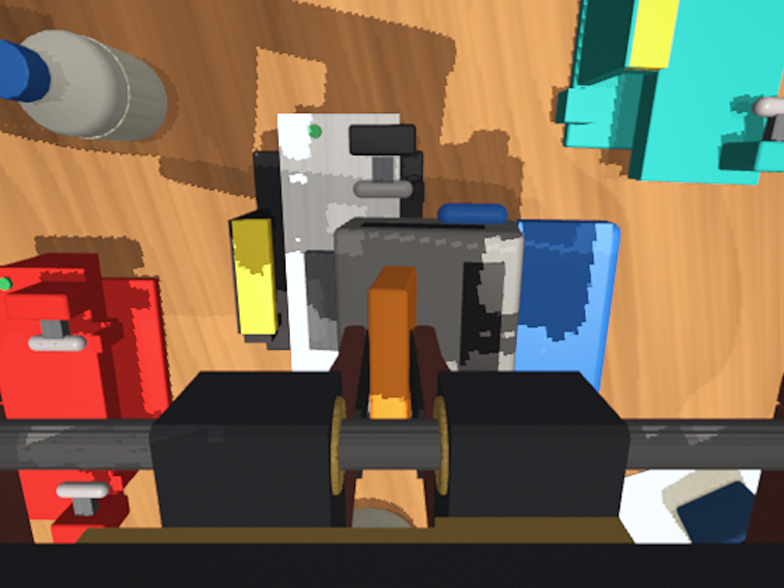

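View pics/s21.png

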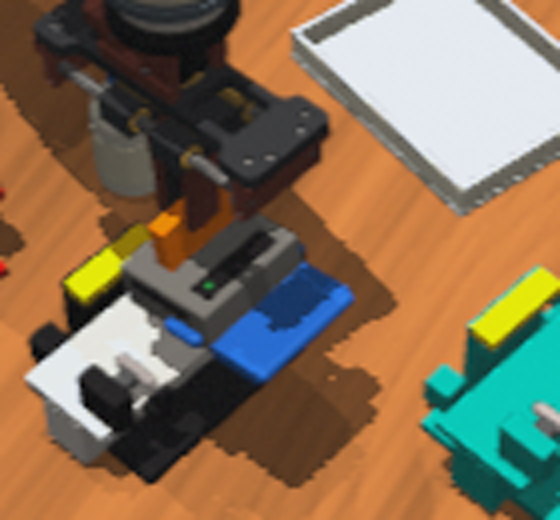

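View pics/t21.png

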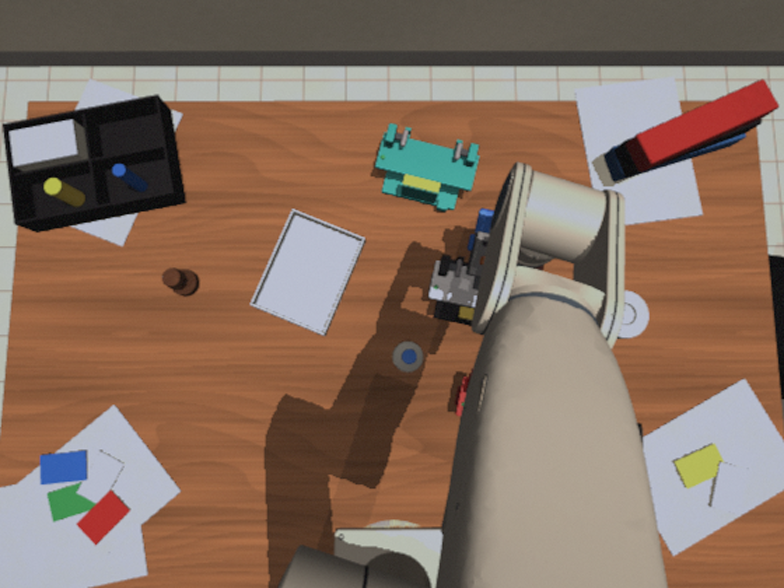

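Run:
```python
from h import *
d=np.load('pics/t21.npz')
im=d['color'][:,:,::-1]; cv2.imwrite('pics/t21c.png',cv2.resize(im[140:250,170:270],None,fx=5.4,fy=5.4,interpolation=cv2.INTER_CUBIC))
C=np.array([(294,211),(364,239),(324,333),(251,303)])/1.4
W=np.array([ray(d,c,30) for c in C]); print(W.round(1), W.mean(0))
print(np.linalg.norm(W[3]-W[0]),np.linalg.norm(W[1]-W[0]),np.linalg.norm(W[2]-W[1]),np.degrees(np.arctan2(*(W[0]-W[3])[[1,0]])),np.degrees(np.arctan2(*(W[1]-W[2])[[1,0]])))
d=np.load('pics/scene0.npz');im=d['color'][:,:,::-1]; cv2.imwrite('pics/s0c.png',cv2.resize(im[160:240,265:365],None,fx=6,fy=6,interpolation=cv2.INTER_CUBIC))
```

```text
[[707.4 190.2  30. ]
 [651.6  53.5  30. ]
 [469.9 128.8  30. ]
 [527.3 268.9  30. ]] [589.02815039 160.35068772  30.        ]
196.55848327048855 147.71673239702153 196.66880319481135 -23.58551372056636 -22.527413489662738
```

View pics/t21c.png

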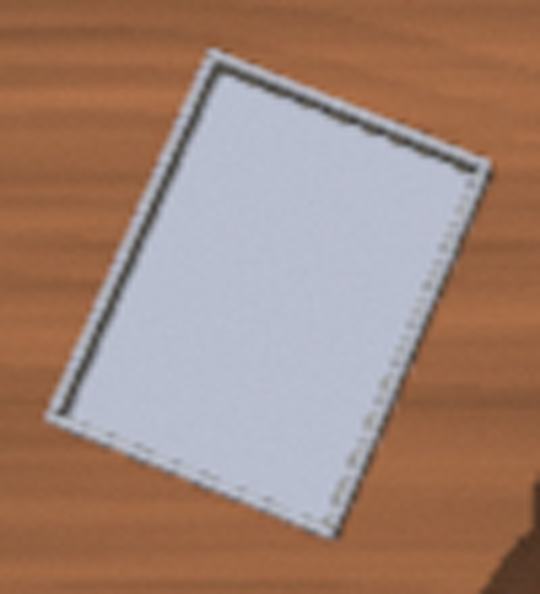

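View pics/s0c.png

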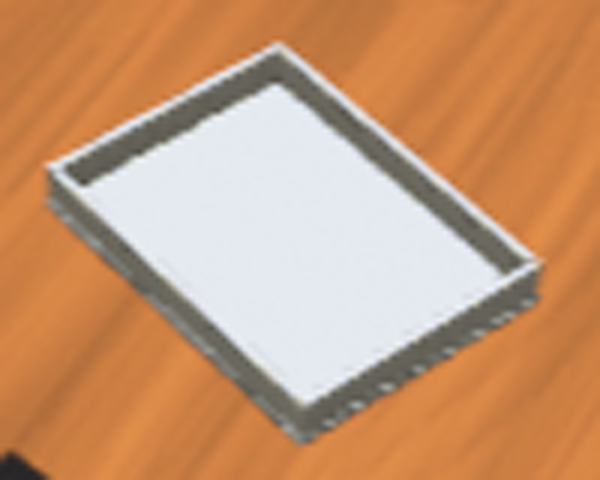

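Run:
```python
from h import *
from scipy.optimize import least_squares
S=[]
for f,C in(('t21',np.array([(210,50),(490,160),(335,537),(48,415)])/5.4+[170,140]),('scene0',np.array([(540,263),(303,408),(50,168),(278,45)])/6+[265,160])):
    d=np.load('pics/'+f+'.npz'); print(f,[ray(d,c,30).round(0)[:2] for c in C]); S.append((d,C))
L=np.array([(1,1),(1,-1),(-1,-1),(-1,1)])*[102.5,77.5]
def w(p):
    c,s=np.cos(p[2]),np.sin(p[2]); return np.c_[p[0]+c*L[:,0]-s*L[:,1],p[1]+s*L[:,0]+c*L[:,1],np.full(4,30.)]
for sel in([0],[1],[0,1]):
    r=least_squares(lambda p:np.concatenate([(proj(S[i][0],w(p))-S[i][1]).ravel() for i in sel]),[588,166,-.4]); print(sel,r.x,np.degrees(r.x[2]),r.fun.round(1))
```

```text
t21 [array([711., 193.]), array([655.,  51.]), array([466., 127.]), array([526., 270.])]
scene0 [array([714., 195.]), array([657.,  52.]), array([470., 130.]), array([527., 270.])]
[0] [ 5.89531870e+02  1.60448916e+02 -3.88074030e-01] -22.23500405335236 [-0.  -0.8  0.6 -0.2 -0.1  0.1 -0.4  0.8]
[1] [ 5.91750213e+02  1.62015070e+02 -3.90430215e-01] -22.370003531765505 [ 0.6  0.3  0.1  0.2 -0.8 -0.1  0.2 -0.5]
[0, 1] [ 5.90567264e+02  1.61088559e+02 -3.88721625e-01] -22.272108513811286 [-0.2 -1.2  0.4 -0.5 -0.4 -0.2 -0.7  0.4  0.1  0.3 -0.4  0.2 -1.3 -0.
 -0.4 -0.5]
```

Request:
apply_moves([
  [[0,0.005,0.005,0],[0,0.02,0.015,-0.02],[-0.001,0.045,0.02,-0.05],[-0.002,0.075,0.02,-0.08],[-0.003,0.105,0.02,-0.11],[-0.004,0.135,0.02,-0.14],[-0.005,0.165,0.02,-0.17],[-0.0055,0.195,0.02,-0.175]],
])

```text
t: 29.8
ee_pos: [571.4, 24.0, 393.1]
orientation: [1.491, 0.998, -1.49]
ft_force: [0.3, -0.3, -3.0]
width: 13.9
```

Request:
apply_moves([
  [[0,0.03,0,0],[0,0.06,0,0],[0,0.09,0,0],[0,0.115,0,0],[0,0.134,0,0],[0,0.1436,0,0],[0,0.1466,0,0],[0,0.1466,0,0]],
])

```text
t: 30.8
ee_pos: [571.5, 169.0, 392.8]
orientation: [1.49, 0.999, -1.491]
ft_force: [1.1, -0.6, -2.7]
width: 14.0
```

Run:
```python
from h import *
d=snap("wrist",'w22',scale=1.4); o=readout.get_obs();print(o['t'],o['ee_pos'],o['orientation'],o['ft_force'],o['moment'],o['width'])
snap('scene','s22',crop=(230,120,400,260),scale=4)
for l in("handle","lip","tongue"):
  print(l,[(np.round(r["position"]).tolist(),round(r["conf"],2)) for r in models.place_of("scene",l)])
for l in("handle","lip","tongue"):
  print(l,[(np.round(r["position"]).tolist(),round(r["conf"],2)) for r in models.place_of("wrist",l)])
```

```text
30.85 [571.55263068 168.77393772 392.72341126] [ 1.49045234  0.99838964 -1.49105398] [-0.36979395 -0.9195492  -3.34973973] [-0.06680288  0.16267514  0.0425306 ] 13.812423296862566
handle [([576.0, 168.0, 198.0], 0.72)]
lip [([663.0, 139.0, 160.0], 0.67), ([600.0, 161.0, 150.0], 0.51)]
tongue [([589.0, 167.0, 0.0], 0.71), ([568.0, 408.0, 1.0], 0.21)]
handle [([571.0, 161.0, 201.0], 0.68)]
lip [([664.0, 136.0, 164.0], 0.69)]
tongue [([534.0, 188.0, 145.0], 0.88)]
```

View pics/w22.png

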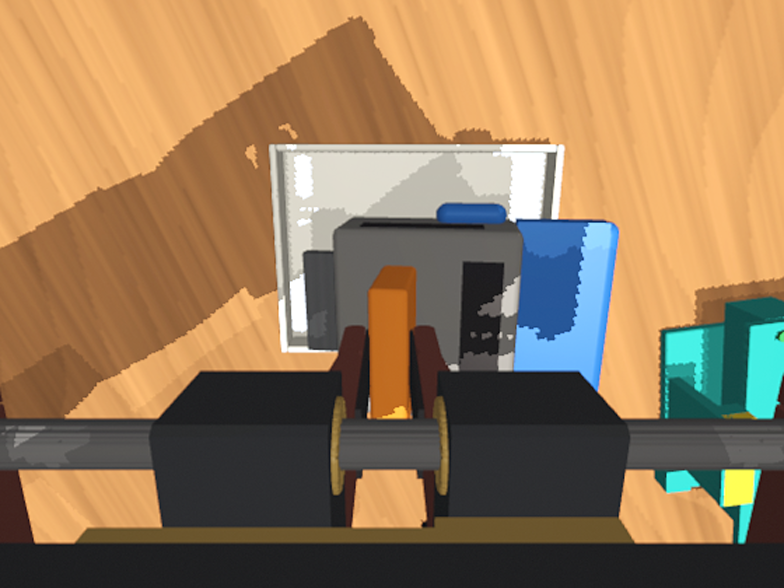

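View pics/s22.png

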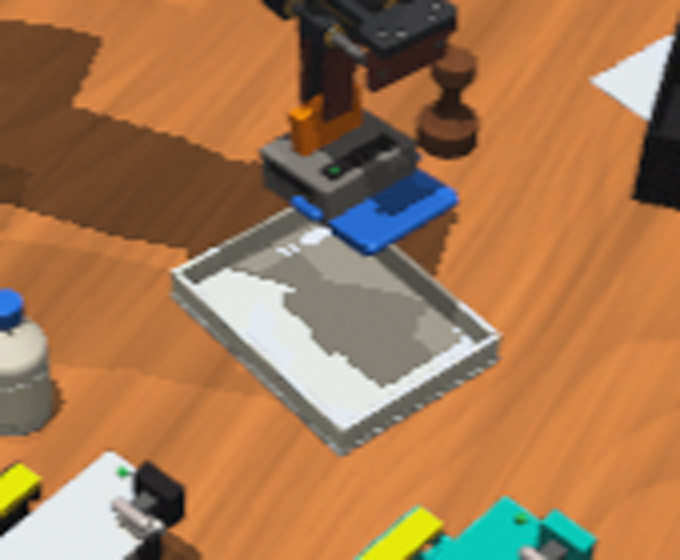

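Request:
apply_moves([
  [[0,0,-0.01,0],[0,0,-0.03,0],[0,0,-0.055,0],[0,0,-0.08,0],[0,0,-0.1,0],[0,0,-0.112,0],[0,0,-0.118,0],[0,0,-0.12,0]],
])

```text
t: 32.2
ee_pos: [571.7, 169.3, 272.7]
orientation: [1.491, 0.999, -1.49]
ft_force: [-0.3, 0.2, -2.2]
width: 13.7
```

Request:
apply_moves([
  [[0,0,-0.003,0],[0,0,-0.006,0],[0,0,-0.009,0],[0,0,-0.012,0],[0,0,-0.012,0]],
])

```text
t: 32.83
ee_pos: [571.4, 169.3, 260.5]
orientation: [1.49, 0.999, -1.491]
ft_force: [-0.5, -0.2, -3.1]
width: 14.3
```

Run:
```python
from h import *
d=snap("wrist",'w23',scale=1.4); o=readout.get_obs();print(o['t'],o['ee_pos'],o['ft_force'],o['moment'],o['width'])
snap('scene','s23',crop=(250,150,370,240),scale=6)
for c in("wrist","scene"):
 for l in("handle","lip","tongue"):
  print(c,l,[(np.round(r["position"]).tolist(),round(r["conf"],2)) for r in models.place_of(c,l)])
```

```text
32.875 [571.50329076 169.29919812 260.64792121] [-0.39341025  0.50876398 -3.3218112 ] [-0.10108026  0.10917023 -0.03796342] 14.214750315341004
wrist handle [([569.0, 165.0, 70.0], 0.56)]
wrist lip []
wrist tongue [([536.0, 184.0, 12.0], 0.79)]
scene handle [([575.0, 165.0, 68.0], 0.81)]
scene lip [([663.0, 140.0, 31.0], 0.85), ([504.0, -434.0, 2.0], 0.43)]
scene tongue []
```

View pics/w23.png

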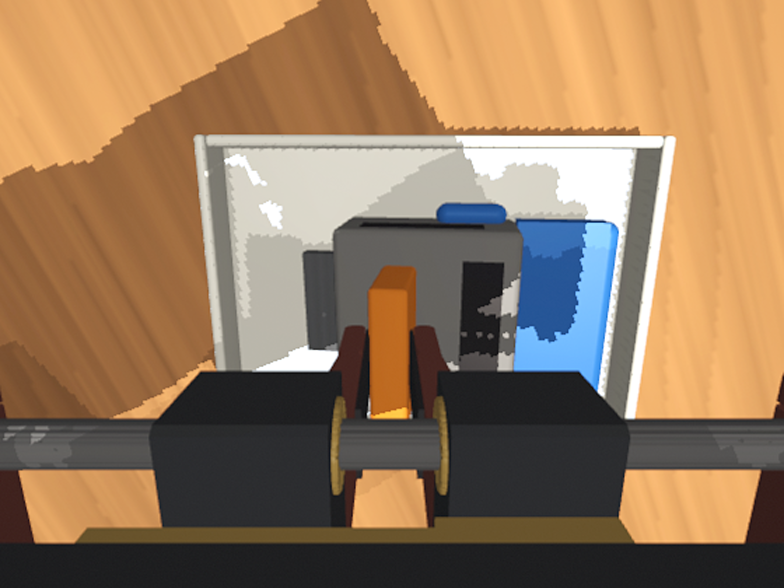

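View pics/s23.png

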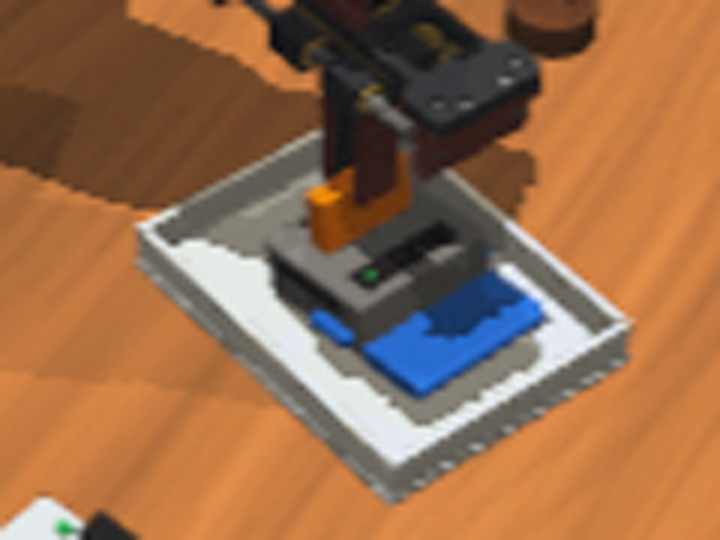

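Request:
apply_moves([
  [[-0.0037,0.0015,0,0],[-0.0074,0.003,0,0],[-0.0074,0.003,-0.002,0],[-0.0074,0.003,-0.004,0],[-0.0074,0.003,-0.005,0],[-0.0074,0.003,-0.006,0],[-0.0074,0.003,-0.007,0],[-0.0074,0.003,-0.007,0]],
])

```text
t: 34.22
ee_pos: [564.9, 172.4, 254.5]
orientation: [1.492, 0.998, -1.488]
ft_force: [2.7, -1.0, 2.4]
width: 13.9
```

Request:
apply_moves([
  [[0,0,-0.001,0],[0,0,-0.002,0],[0,0,-0.002,0]],
])

```text
t: 34.6
ee_pos: [564.2, 172.3, 251.8]
orientation: [1.491, 0.999, -1.49]
ft_force: [2.6, 0.4, 3.5]
width: 13.9
```

Run:
```python
from h import *
d=snap("wrist",'w24',scale=1.4); o=readout.get_obs();print(o['t'],o['ee_pos'],o['ft_force'],o['moment'],o['width'])
snap('scene','s24',crop=(250,150,370,240),scale=6)
for c in("wrist","scene"):
 for l in("handle","lip","tongue"):
  print(c,l,[(np.round(r["position"]).tolist(),round(r["conf"],2)) for r in models.place_of(c,l)])
```

```text
34.65 [564.16297654 172.30547316 251.77315519] [ 2.75132384 -0.47193005  3.19906025] [-0.16138392 -0.38688929  0.05729766] 14.088017861147412
wrist handle [([560.0, 169.0, 60.0], 0.63)]
wrist lip [([648.0, 142.0, 18.0], 0.86)]
wrist tongue [([524.0, 192.0, 6.0], 0.78)]
scene handle [([566.0, 170.0, 60.0], 0.81), ([553.0, -165.0, -3.0], 0.38)]
scene lip [([648.0, 140.0, 15.0], 0.64)]
scene tongue []
```

View pics/s24.png

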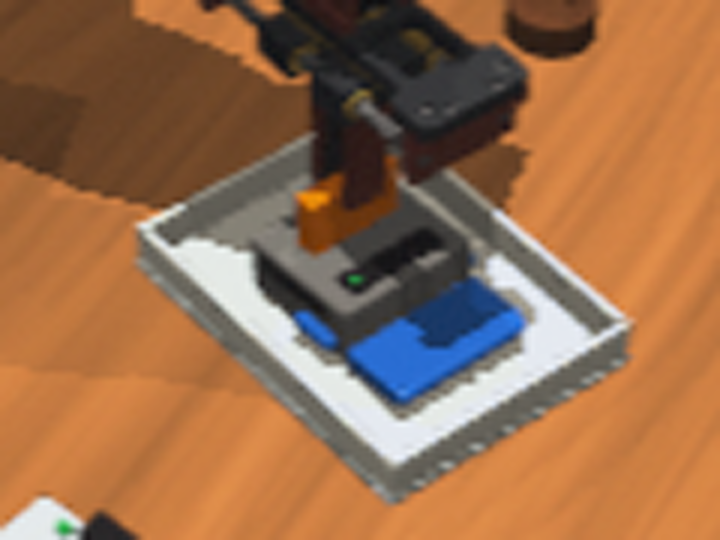

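Request:
apply_moves([
  [[0,0,-0.001,0],[0,0,-0.002,0],[0,0,-0.003,0],[0,0,-0.003,0]],
])

```text
t: 35.5
ee_pos: [564.4, 172.3, 248.9]
orientation: [1.491, 0.998, -1.49]
ft_force: [4.8, 0.1, 4.7]
width: 13.5
```

Run:
```python
from h import *
d=snap("wrist",'w25',scale=1.4); o=readout.get_obs();print(o['t'],o['ee_pos'],o['ft_force'],o['moment'],o['width'])
snap('scene','s25',crop=(250,150,370,240),scale=6)
for c in("wrist","scene"):
 for l in("handle","lip","tongue"):
  print(c,l,[(np.round(r["position"]).tolist(),round(r["conf"],2)) for r in models.place_of(c,l)])
```

```text
35.55 [564.4029261  172.3141278  248.93017441] [ 4.56366923 -1.27438509  5.70451786] [-0.31385038 -0.60650326  0.0293448 ] 13.4159144968807
wrist handle []
wrist lip [([645.0, 141.0, 7.0], 0.92)]
wrist tongue [([521.0, 192.0, 7.0], 0.83)]
scene handle [([568.0, 169.0, 54.0], 0.56)]
scene lip [([644.0, 139.0, 4.0], 0.59)]
scene tongue [([517.0, 188.0, 10.0], 0.95)]
```

View pics/s25.png

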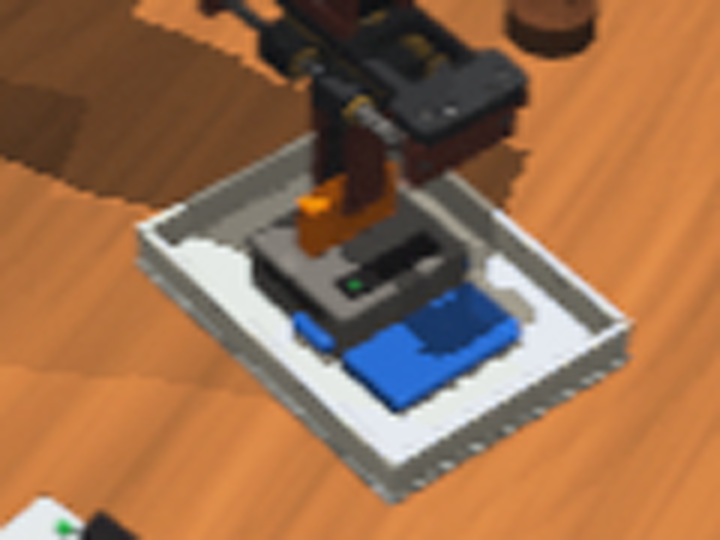

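View pics/w25.png

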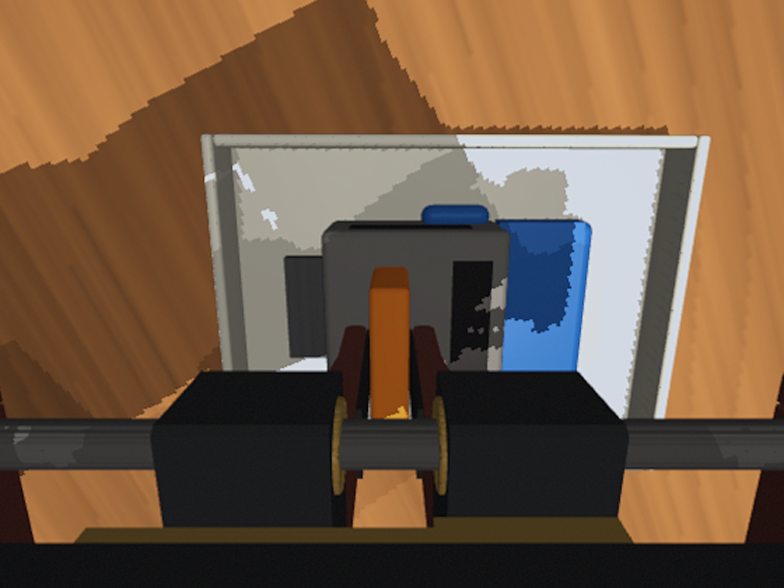

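Request:
apply_moves([
  [[0,0,-0.001,0],[0,0,-0.001,0]],
])

```text
t: 36.15
ee_pos: [564.7, 172.4, 248.3]
orientation: [1.492, 0.998, -1.489]
ft_force: [5.4, -1.8, 7.0]
width: 13.4
```

Request:
apply_moves([
  [[0,0,0,0],[0,0,0,0],[0,0,0,0],[0,0,0,0]],
], gripper=0.05)

```text
t: 36.65
ee_pos: [563.8, 172.3, 247.4]
orientation: [1.49, 0.999, -1.491]
ft_force: [-0.9, 0.3, -0.3]
width: 48.7
```

Request:
apply_moves([
  [[0,0,0.01,0],[0,0,0.04,0],[0,0,0.08,0],[0,0,0.12,0],[0,0,0.15,0],[-0.05,0,0.15,0],[-0.1,0,0.15,0],[-0.1,0,0.15,0]],
])

```text
t: 37.65
ee_pos: [461.2, 172.0, 398.3]
orientation: [1.488, 1.0, -1.491]
ft_force: [0.6, 0.2, -0.3]
width: 50.4
```

Run:
```python
from h import *
d=snap("wrist",'w26'); o=readout.get_obs();print(o['t'],o['ee_pos'],o['ft_force'],o['moment'],o['width'])
snap('scene','s26',crop=(120,120,390,360),scale=2.4)
snap('top','t26',scale=1.4)
for c in("top","scene"):
 for l in("handle","lip","tongue","pack","cleaner","stamp","label_roll"):
  print(c,l,[(np.round(r["position"]).tolist(),round(r["conf"],2)) for r in models.place_of(c,l)][:2])
```

```text
37.7 [463.24590325 172.34386186 398.70750682] [-0.03221948  1.39418853  1.80803113] [-0.07176287  0.03222516  0.00186687] 50.12119082304165
top handle [([564.0, 166.0, 57.0], 0.81)]
top lip [([650.0, 137.0, 7.0], 0.84), ([498.0, -155.0, 71.0], 0.27)]
top tongue [([572.0, 168.0, 7.0], 0.73), ([519.0, 191.0, 6.0], 0.66)]
top pack [([573.0, 172.0, 7.0], 0.85), ([574.0, 118.0, 16.0], 0.74)]
top cleaner [([426.0, -26.0, 0.0], 0.61), ([571.0, 408.0, -1.0], 0.16)]
top stamp [([570.0, 406.0, 2.0], 0.75), ([499.0, -156.0, 69.0], 0.27)]
top label_roll [([502.0, -433.0, 0.0], 0.63)]
scene handle [([564.0, 171.0, 53.0], 0.8)]
scene lip [([647.0, 141.0, 3.0], 0.71), ([570.0, 407.0, -0.0], 0.29)]
scene tongue [([573.0, 112.0, 21.0], 0.64), ([520.0, 192.0, 9.0], 0.61)]
scene pack [([574.0, 171.0, 7.0], 0.94)]
scene cleaner [([421.0, -26.0, -1.0], 0.58)]
scene stamp [([568.0, 404.0, -1.0], 0.79), ([582.0, 168.0, 3.0], 0.45)]
scene label_roll [([506.0, -436.0, -2.0], 0.61), ([584.0, -224.0, 75.0], 0.45)]
```

View pics/s26.png

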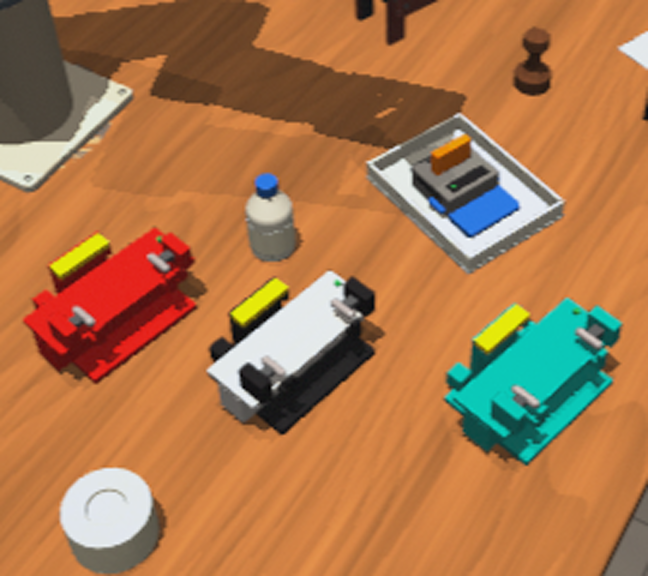

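View pics/t26.png

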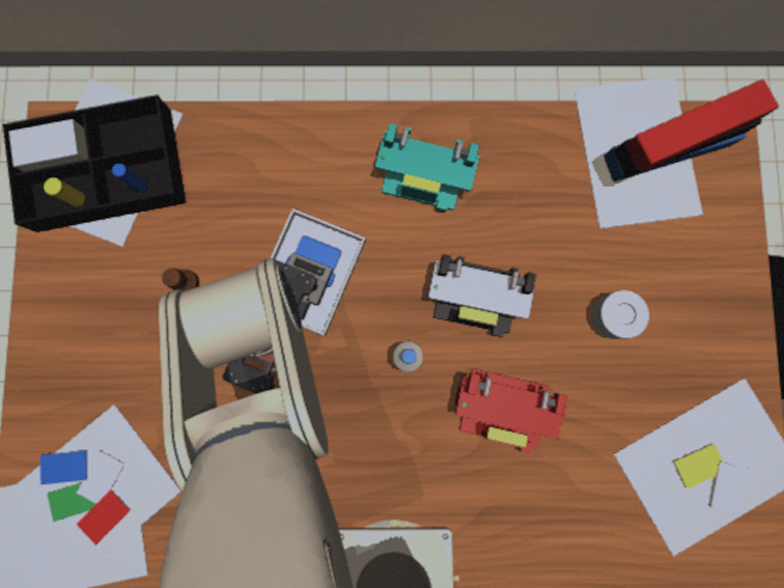

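The pack lies flat inside the tray, with the lip and tongue both near floor height. The bottle, stamp and roll haven't moved, and the gripper is clear, so I'm handing in.

Run:
```python
from h import *
print(workorder.close_job(), readout.get_obs()['t'])
```

```text
the job is handed in; nothing more can be done
the job is handed in; nothing more can be done
```

The pack is off the rail and lies upright and flat inside the white tray. I handed the job in at about 38 s, but two steps were not done exactly as you asked.

**What I did**
- I raised the lip until the catches snapped past, took the fingers off, and the pack stood propped at about 12–15°.
- I took the orange handle across its 14 mm, drew the pack more than 30 mm along its own axis while nose up, then lifted it.
- In the tray I lowered it rear edge first until flat, then let go.

**Deviations**
- **Lip not pushed from below:** the moves cannot tilt the tool, so the vertical fingers could not get under the lip. I pinched it by its two side faces and raised it, with readings up to about 14 N.
- **First draw failed:** with a deep grip on the handle, the pack rotated back into its seat. The arm then pulled up to about 45 N on it at the handle, with the tongue still under the keeper. I eased off, propped it again and succeeded with a shallower grip on the handle. The tilt never went above about 15° by my estimates.

**Last checks**
- **Pack:** the networks put the lip's lower edge at z 3–7 mm and the tongue at 6–9 mm (5 and 8.5 mm expected on the tray floor). The scene picture shows the pack within the walls.
- **Other things:** bottle, stamp and roll are within about 6 mm of their first readings, which is roughly network noise.
- **Robot:** the gripper was open, about 150 mm up and 100 mm to the side, with force readings near zero (up to about 2 N).
- **Disagreements:** some network hits for the pack and tongue in the last pictures were plainly wrong and I ignored them. The top view partly hides the pack behind the arm.

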